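# Release an instrument joint from the bench screw press

## Robot

A 6-joint arm with a two-finger parallel gripper is mounted at the origin on the work surface. World frame = base frame: x ahead of the robot, y to its left, z up, the work surface at z = 0. Lengths are in mm, angles in rad, forces in N, time in s.
With the tool pointing down it reaches from about 350 to 975 mm from the base axis. Payload 7.1 kg.
Tool frame: the origin (TCP) lies midway between the tips of the shut fingers; the grasp point (between the pads) lies 19 mm behind it; z points along the fingers, y is the direction in which the jaws open and shut (so a half turn about z gives the same grasp; the last joint's range is limited). The gripper opens to 88 mm and grips with 3 to 60 N. Pads are 20 mm wide; open, the fingers measure 115 mm over their backs; the gripper's body (75 mm by 178 mm) begins 61 mm behind the grasp point.
Start: joints at [1.244, 0.423, 1.63, -0, 1.089, -0.019], TCP at [189.32, 595.62, 222.675] pointing down, gripper open.
Joint ranges: [-3, 3], [-0.9, 2.11], [0.09, 2.58], [-1.31, 4.45], [0.11, 2.69], [-2.54, 2.54]. Speed limits (rad/s): [2.39, 2.39, 3.01, 3.14, 3.14, 3.14].

## Interface

Orientations are given as a rotation vector (axis times angle).
In Python, from workcell import ctrl, eyes, spotter gives the robot as it stands. The module is installed in compiled form; this text tells all that it offers.
- The arm moves only by the shell command python3 -m jog 'ROWS' [OPENING]. ROWS is JSON, a list of rows, each a list of 2 entries, a list of its own where there are three numbers: the shift along the tool's x, y, z in cm, then the turn, a rotation vector about the tool's x, y, z in degrees. A call has 1 to 8 rows; each row is the pose to reach, as a shift and turn from the pose measured when the call began, along the tool's axes at that moment; what a row does not reach only later rows make up. A row lasts 1/12 s, in which the tool goes at most 41.7 mm and 7.16 degrees, less where a joint would pass 70% of its speed; a pose out of reach is approached as far as the arm can. A call with a gripper value outside its range is refused whole. OPENING is the gripper command: -1 is fully open, 1 is shut, values between are in proportion, set as the call begins (- or left out, the last holds). The fingers move at their own pace and stop on an object; the grip force is fixed at half the most. Time passes only in rows, so rows that repeat a pose let the fingers close. It gives the time, the measured TCP pose, the force and the opening at its end, in the units of the state.
- ctrl.get_obs(): the state, without advancing time (a new reading comes with each control period).
- eyes.get_image(name): name is "scene" or "top" or "wrist"; returns the picture (420x560x3 uint8, blue, green, red); there is no depth.
- eyes.get_calibration(name): a dict with "fx", "fy", "cx", "cy" (pixels), "R" (3x3) and "t" (3): a world point X has camera coordinates R X + t. Camera axes: x right, y down, z forward; pixel columns grow to the right and rows downward; lengths in mm; the calibration is good to about 2 mm. The wrist camera is an equidistant fisheye: a pixel r from the principal point sees the ray r / f radians off the axis. A picture is of the moment at which its call begins: read the wrist's pose just before it. get_calibration takes no time and is no camera call; for the wrist camera it gives the pose at the moment of the call.
- ctrl.close_job(): hands the job in, once; it reports no verdict.
Trained networks look in the newest picture that a camera, given by its name, has taken for a name from the list of things; names that differ only in an ending like _2 or _b are one class to them, and where a whole thing is asked for, a point or a joint stands for the part that bears it (a point fixed in the world has none). Each returns a list of dicts, best first, with "confidence" (0 to 1); they miss things now and then, are a little off and sometimes report something else, mostly with a low value. They report only what shows in the picture. A call takes as long as a camera call. They do not tell look-alikes from the thing itself.
- spotter.spot_in(camera, query): "point" ([x, y, z] in mm, in world coordinates, good to about 4 mm: the middle of the surface that is visible of it).
- spotter.cut_out(camera, query): "pixels" (420x560 bool, what is visible of it).
The state is a dict: "t": time; "qpos": joint angles; "qvel": joint speeds; "joint_torque": joint torques, N m; "ee_pos": TCP position; "orientation": TCP orientation; "ft_force": force on the tool from outside, world axes, zero at the start; "moment": the same for the moment, N m; "width": finger opening in mm.
Only numpy, scipy, OpenCV 4.12 (cv2) and the standard library are available. Lean on these libraries where they do the work, as an engineer would, in place of code of your own. Each camera call takes 0.05 s, during which the arm holds its last target.

## Task

Unscrew the press by its red handwheel (anticlockwise seen from above), letting your hand rise with the screw so that it neither presses down nor pulls up on the rubber-mounted brass nut, until the screw just comes up against its stop; do not force it into the stop. Only then draw the black instrument joint out from under the raised pad and lay it gently in the wooden rest, centred along it and lying in both its V-blocks. Leave the jar, the tin and the screwdriver where they are, and the press open.

Things in the scene. Friction and masses are not known exactly. Their poses are not given: they have to be found in the camera images.
- press: green C-frame screw press, bolted down. Origin: on the bench under the screw axis. Its column is at +y, arm top 140 mm up; the base and cradle run out to -y (two V-blocks, at y = -16 and -200 mm, each 16 mm long; base top 12 mm high). A spring-loaded round cork pad (34 mm) on the screw holds the end of the instrument joint down at y = 0. Fully open, the pad stands 9 mm clear of it; draw it out along -y.
- nut_center (a point): brass nut of the screw, round, 32 mm across, 10 mm high, on top of the press arm; this point is its centre, 147 mm above the bench unloaded. It sits in a rubber bush: it gives 1 mm along the screw per 8 N pushed or pulled on the wheel, and twists 1 rad per 1.5 N m of turning. It must not be driven 2 mm up or down from there, nor twisted 0.35 rad; its x axis is the press's when unloaded.
- wheel_center (a point): red round handwheel, smooth rim 56 mm across, 12 mm high, on top of the screw; this point is its centre, half-way up the rim, on the vertical screw axis; nothing stands above it. Anticlockwise from above opens: it and the steep screw rise together, some millimetres per rad, 9 to 13 mm in all: the hand must follow by feel. About 0.15 N m to turn, stays where left. The stop is hard and inside the nut: there the wheel only turns on by twisting the nut in its rubber bush.
- joint_center (a point): black straight instrument joint (tube), 240 mm long, 26 mm thick, one end corked for 12 mm, 21 mm thick, 0.12 to 0.21 kg; this point is its centre, its own y runs along it. It lies loose along the press's y axis in the cradle, centre 55 mm above the bench, 106 to 118 mm from the screw axis; its end reaches 2 to 14 mm past the axis, under the pad. Clear space between the V-blocks to grasp its middle.
- rest_center (a point): fixed wooden rest: base 90 x 200 mm, 14 mm thick, with two V-blocks 70 mm either side of the middle, along its y. This point is where the joint's centre lies when it is seated in the middle: 52 mm above the bench, y along the rest. V-blocks are 16 mm long and open upward, their horns reaching 5 mm above this point, 30 mm either side. Either end of the joint may point either way.
- jar_center (a point): bystander: amber glass jar with black cap, 44 mm across, 45 mm tall, standing loose; this point is half-way up
- tin_center (a point): bystander: round aluminium tin, 56 mm across, 22 mm tall, standing loose; this point is half-way up
- screwdriver_grip (a point): bystander: yellow-handled screwdriver, 150 mm long, lying loose; this point is in its handle
Not all that is in view belongs to the job. Of the things shaped like the part that bears rest_center, the wooden one is meant.

How it is judged:
By the outcome, as a careful person would: the job done as asked, in the order asked, and still so for the second after the job is handed in, with the robot touching nothing.
It also fails if it takes over 72 s, if anything falls off the work surface, if the arm or the gripper's body presses on something with over 40 N, if the wrist force passes 120 N, or if a joint passes its speed limit or range.

## Working session

There is one attempt and no reset: what is moved stays moved. The work goes in short steps, Python scripts to look and compute and a shell command to move; the robot and the scene stay as the last step left them, time stands still between calls to the robot, and variables do not carry over. Pictures are saved under pics/ and viewed, and the job is handed in when it is done.

I'll start by looking at the scene and the state.

```bash
mkdir -p pics; cat > h.py <<'E'
import numpy as np, cv2, json
from scipy.spatial.transform import Rotation as Ro
from workcell import ctrl, eyes, spotter
def st():
    o=ctrl.get_obs()
    print('t',round(o['t'],3),'pos',np.round(o['ee_pos'],2),'rv',np.round(o['orientation'],4),'F',np.round(o['ft_force'],2),'M',np.round(o['moment'],3),'w',round(float(o['width']),2))
    print('q',np.round(o['qpos'],3))
    return o
def snap(n,f):
    im=eyes.get_image(n); cv2.imwrite('pics/'+f+'.png',im); return im
E
python3 - <<'E'
from h import *
st()
for n in ['scene','top','wrist']:
    snap(n,n+'0')
    c=eyes.get_calibration(n); print(n,{k:np.round(np.array(v),3).tolist() for k,v in c.items()})
    for q in ['press','wheel_center','nut_center','joint_center','rest_center','jar_center','tin_center','screwdriver_grip']:
        if n=='wrist' : continue
        try:
            r=spotter.spot_in(n,q)
            print(q,[(np.round(d['point'],1).tolist(),round(d['confidence'],2)) for d in r[:4]])
        except Exception as e: print(q,e)
print(ctrl.get_obs()['t'])
E
```

```text
t 0.0 pos [189.14 595.1  221.9 ] rv [-4.8150e-01 -3.1042e+00  2.4000e-03] F [ 0.25 -0.04  0.26] M [ 0.007  0.004 -0.011] w 87.53
q [ 1.244  0.424  1.631 -0.     1.089 -0.019]
scene {'fx': 545.137, 'fy': 545.137, 'cx': 277.218, 'cy': 209.508, 'R': [[-0.431, 0.902, 0.016], [0.604, 0.302, -0.737], [-0.67, -0.308, -0.675]], 't': [354.258, -219.879, 1655.707]}
press [([566.1, 223.1, 12.7], 0.6)]
wheel_center [([559.8, 222.3, 193.5], 0.72)]
nut_center [([552.8, 218.7, 185.8], 0.94)]
joint_center [([551.1, 108.8, 65.0], 0.76)]
rest_center [([551.2, -240.9, 10.4], 0.77), ([684.6, -473.6, 11.3], 0.68)]
jar_center [([753.5, -71.3, 43.8], 0.74)]
tin_center [([768.9, 36.0, 23.7], 0.91)]
screwdriver_grip [([477.6, -50.9, 19.9], 0.7)]
top {'fx': 500.344, 'fy': 500.344, 'cx': 275.83, 'cy': 214.781, 'R': [[0.005, -1.0, 0.001], [-0.986, -0.005, -0.164], [0.164, -0.001, -0.986]], 't': [-106.062, 628.893, 1217.059]}
press [([531.8, 179.3, 12.3], 0.74)]
wheel_center [([543.8, 214.5, 190.4], 0.81), ([541.2, 99.3, 66.9], 0.69)]
nut_center [([545.6, 215.2, 187.7], 0.79)]
joint_center [([542.4, 98.3, 62.6], 0.73)]
rest_center [([672.1, -472.7, 11.0], 0.78), ([541.0, -247.5, 15.9], 0.66)]
jar_center [([734.8, -73.8, 42.3], 0.49)]
tin_center [([758.7, 29.1, 21.0], 0.62)]
screwdriver_grip [([533.1, 183.1, 12.1], 0.69), ([463.1, -57.4, 17.7], 0.66)]
wrist {'fx': 325.192, 'fy': 325.192, 'cx': 276.986, 'cy': 207.565, 'R': [[0.303, 0.953, -0.001], [0.908, -0.289, 0.305], [0.29, -0.093, -0.952]], 't': [-625.459, -36.696, 391.587]}
0.95
```

View pics/scene0.png

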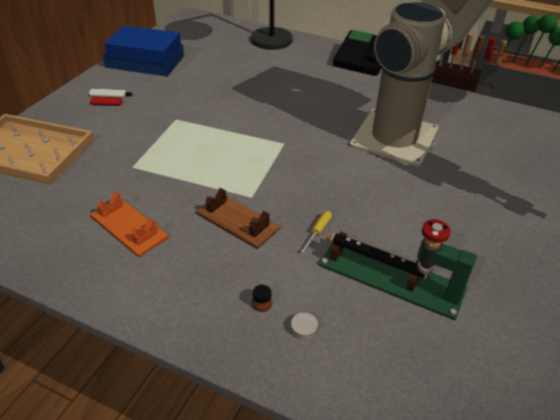

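View pics/top0.png

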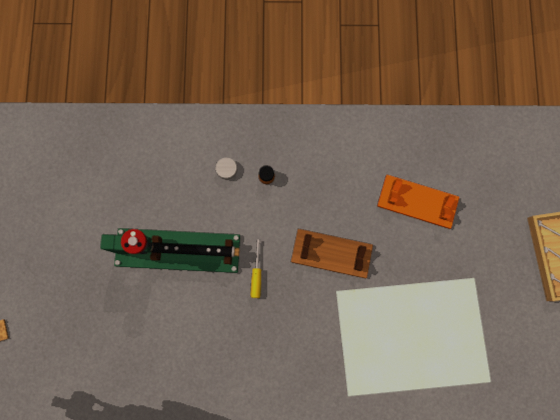

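View pics/wrist0.png

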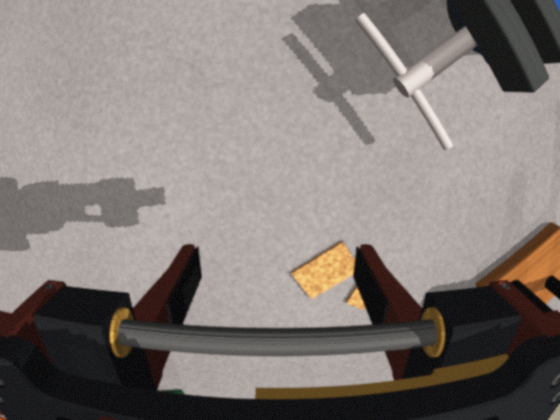

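The scene shows the press at lower right (wheel at scene px 435,231 and top px 133,241), the wooden rest at scene (238,217) / top (332,253), and an orange look-alike at top (418,202). Next I'll triangulate from masks in both views.

```bash
cat >> h.py <<'E'
def ray(n,uv,c=None):
    c=c or eyes.get_calibration(n); R=np.array(c['R']);t=np.array(c['t'])
    x=(uv[0]-c['cx'])/c['fx'];y=(uv[1]-c['cy'])/c['fy']
    if n=='wrist':
        r=np.hypot(x,y); s=np.sin(r)/r if r>1e-9 else 1; d=np.array([x*s,y*s,np.cos(r)])
    else: d=np.array([x,y,1.])
    d=R.T@d; return -R.T@t, d/np.linalg.norm(d)
def proj(n,X,c=None):
    c=c or eyes.get_calibration(n); p=np.array(c['R'])@np.array(X,float)+np.array(c['t'])
    if n=='wrist':
        th=np.arctan2(np.hypot(p[0],p[1]),p[2]); h=np.hypot(p[0],p[1]); return np.array([c['cx']+c['fx']*th*p[0]/h,c['cy']+c['fy']*th*p[1]/h])
    return np.array([c['cx']+c['fx']*p[0]/p[2],c['cy']+c['fy']*p[1]/p[2]])
def tri(rs):
    A=np.zeros((3,3));b=np.zeros(3)
    for o,d in rs:
        P=np.eye(3)-np.outer(d,d);A+=P;b+=P@o
    X=np.linalg.solve(A,b); res=[np.linalg.norm((np.eye(3)-np.outer(d,d))@(X-o)) for o,d in rs]
    return X,res
def atz(n,uv,z):
    o,d=ray(n,uv); return o+d*(z-o[2])/d[2]
E
python3 - <<'E'
from h import *
import pickle
M={}
for n in ['scene','top']:
    eyes.get_image(n)
    for q in ['wheel_center','nut_center','joint_center','rest_center','jar_center','tin_center','screwdriver_grip','press']:
        r=spotter.cut_out(n,q)
        M[n,q]=[(d['confidence'],d['pixels']) for d in r]
        for d in r[:3]:
            m=d['pixels'].astype(np.uint8); ys,xs=np.nonzero(m)
            rect=cv2.minAreaRect(np.stack([xs,ys],1).astype(np.float32))
            print(n,q,round(d['confidence'],2),len(xs),'mean',xs.mean().round(1),ys.mean().round(1),'bbox',xs.min(),ys.min(),xs.max(),ys.max(),'rect',np.round(rect[0],1),np.round(rect[1],1),round(rect[2],1))
pickle.dump(M,open('m.pkl','wb'))
for n in ['scene','top']:
    im=cv2.imread(f'pics/{n}0.png')
    x0,y0,w,h=(300,200,190,130) if n=='scene' else (95,215,150,70)
    cv2.imwrite(f'pics/{n}0z.png',cv2.resize(im[y0:y0+h,x0:x0+w],None,fx=4,fy=4,interpolation=cv2.INTER_CUBIC))
print(ctrl.get_obs()['t'])
E
```

```text
scene wheel_center 0.63 1269 mean 375.3 253.6 bbox 326 232 426 277 rect [376.9 253.6] [108.4  13.9] 21.0
scene wheel_center 0.58 511 mean 436.4 230.4 bbox 423 219 450 242 rect [436.2 230.1] [27.3 21.5] 26.6
scene wheel_center 0.46 6623 mean 412.6 271.6 bbox 319 219 476 319 rect [402.6 252.9] [148.2  88. ] 22.1
scene nut_center 0.68 757 mean 433.8 238.4 bbox 418 219 450 273 rect [429. 245.] [28.2 54.7] 25.9
scene joint_center 0.87 1121 mean 375.3 253.8 bbox 326 232 427 278 rect [377.3 254.5] [109.   11.8] 21.0
scene joint_center 0.21 295 mean 319.8 225.2 bbox 303 211 331 250 rect [316.1 230.9] [10.  46.3] 33.7
scene rest_center 0.7 2322 mean 128.2 225.1 bbox 92 193 167 256 rect [128.5 224.4] [75.6 36.9] 39.3
scene rest_center 0.67 2376 mean 238.3 219.1 bbox 197 188 279 248 rect [239.1 217.1] [81.2 37.3] 29.6
scene jar_center 0.73 457 mean 261.7 297.8 bbox 252 285 271 311 rect [261.5 298. ] [26. 19.] 90.0
scene tin_center 0.84 628 mean 304.1 326.2 bbox 291 312 317 341 rect [304.  326.5] [29. 26.] 90.0
scene screwdriver_grip 0.55 294 mean 320.1 224.9 bbox 303 211 331 251 rect [315.9 231
[... 407 characters left out ...]

top joint_center 0.74 882 mean 195.0 249.0 bbox 151 242 238 257 rect [194.7 249.1] [87.1 11. ] 3.6
top rest_center 0.78 2636 mean 418.0 201.2 bbox 377 174 458 228 rect [418.  201.2] [78.2 34.7] 16.7
top rest_center 0.57 2665 mean 331.8 253.0 bbox 291 229 372 277 rect [331.6 252.7] [78.2 35.2] 11.7
top tin_center 0.6 352 mean 225.4 167.4 bbox 216 157 235 178 rect [225.5 167.5] [21. 19.] 90.0
top screwdriver_grip 0.62 4213 mean 168.7 249.5 bbox 100 228 239 272 rect [169.2 249.8] [139.   40.3] 2.3
top screwdriver_grip 0.58 347 mean 255.6 278.8 bbox 250 241 260 297 rect [255. 269.] [56. 10.] 90.0
top press 0.74 4151 mean 168.9 249.6 bbox 100 228 239 273 rect [169.3 249.2] [139.2  40.4] 3.2
1.85
```

```bash
python3 - <<'E'
from h import *
# wheel
X,res=tri([ray('scene',(436.2,230.3)),ray('top',(133.4,240.9))]); print('wheel',X.round(1),np.round(res,2))
# joint mask rect ends
import pickle
M=pickle.load(open('m.pkl','rb'))
def ends(m):
    ys,xs=np.nonzero(m); p=np.stack([xs,ys],1).astype(float);c=p.mean(0);u,s,v=np.linalg.svd(p-c,full_matrices=False);a=v[0];t=(p-c)@a
    return c,a,t.min(),t.max()
for n in ['scene','top']:
    m=[x for x in M[n,'joint_center']][0][1]; c,a,t0,t1=ends(m); print(n,c.round(1),a.round(3),(c+a*t0).round(1),(c+a*t1).round(1))
    for e in (t0,t1): print('  at z55',atz(n,c+a*e,55).round(1))
    print('  mid z60',atz(n,c,60).round(1))
# rest: wooden
for n,i in (('scene',1),('top',1)):
    m=M[n,'rest_center'][i][1].astype(np.uint8); cs,_=cv2.findContours(m,cv2.RETR_EXTERNAL,cv2.CHAIN_APPROX_NONE); k=max(cs,key=cv2.contourArea)
    bx=cv2.boxPoints(cv2.minAreaRect(k)); print(n,'rest box at z14',[atz(n,b,14).round(1).tolist() for b in bx])
for q,z in (('jar_center',22),('tin_center',11)):
    for n in ['scene','top']:
        for cf,m in M[n,q][:1]:
            ys,xs=np.nonzero(m); print(q,n,atz(n,(xs.mean(),ys.mean()),z).round(1))
print('jar top px 267,172', atz('top',(266.5,174),35).round(1))
E
```

```text
wheel [546.3 218.8 182. ] [1.26 1.26]
scene [375.3 253.8] [0.931 0.366] [326.5 234.7] [428.  274.5]
  at z55 [533.6 -12.1  55. ]
  at z55 [549.  230.1  55. ]
  mid z60 [546.  109.3  60. ]
top [195. 249.] [0.998 0.057] [151.2 246.5] [238.2 251.5]
  at z55 [547.  208.5  55. ]
  at z55 [535.5  -9.5  55. ]
  mid z60 [540.7  97.8  60. ]
scene rest box at z14 [[571.3, -350.4, 14.0], [439.7, -374.2, 14.0], [496.7, -138.1, 14.0], [615.5, -130.3, 14.0]]
top rest box at z14 [[512.5, -139.5, 14.0], [602.2, -158.0, 14.0], [561.8, -356.3, 14.0], [473.0, -335.6, 14.0]]
jar_center scene [741.5 -75.8  22. ]
tin_center scene [761.   32.2  11. ]
tin_center top [763.5  31.6  11. ]
jar top px 267,172 [739.9 -78.3  35. ]
```

View pics/scene0z.png

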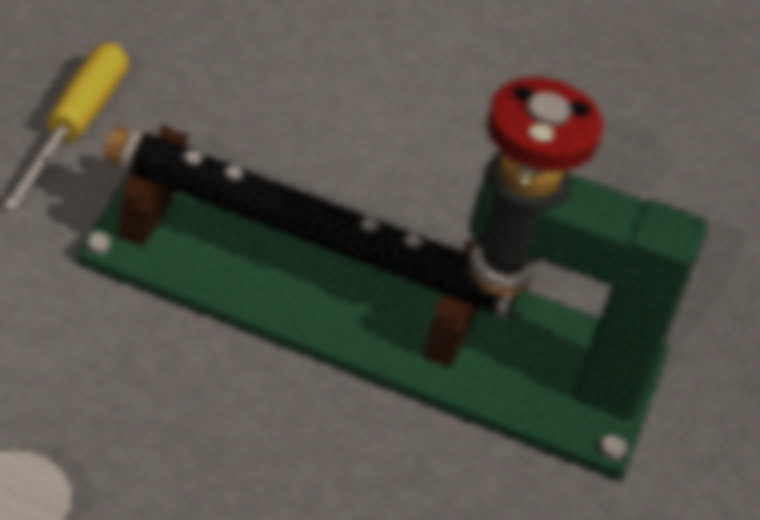

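View pics/top0z.png

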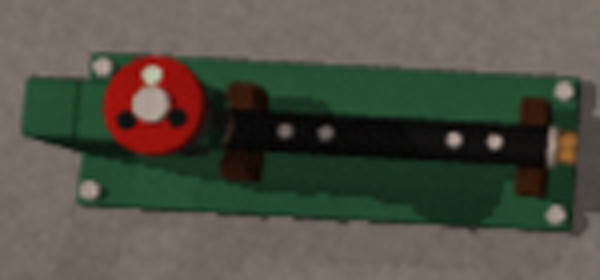

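The corked end of the joint points to -y, away from the wheel. My estimates are wheel ≈ (546, 219, 182), press yaw ≈ -0.06 rad and rest centre ≈ (537, -247). Next I'll work out a pre-grasp pose above the wheel with joint 6 wound to its positive end, so one grasp can cover the whole opening.

```bash
cat >> h.py <<'E'
def Rtool(ang,tilt=0.0):
    # tool down with tool y at world angle ang ; tilt about tool y
    y=np.array([np.cos(ang),np.sin(ang),0]);z=np.array([0,0,-1.]);x=np.cross(y,z)
    R=np.stack([x,y,z],1)
    return R@Ro.from_rotvec([0,tilt,0]).as_matrix()
def go(pos,ang,tilt=0.0,o=None,R1=None):
    o=o or ctrl.get_obs()
    R0=Ro.from_rotvec(o['orientation']).as_matrix(); 
    if R1 is None: R1=Rtool(ang,tilt)
    d=R0.T@(np.array(pos,float)-np.array(o['ee_pos']))/10
    rv=np.degrees(Ro.from_matrix(R0.T@R1).as_rotvec())
    print('shift cm',d.round(3),'turn deg',rv.round(2)); return d,rv
def yang(o=None):
    o=o or ctrl.get_obs(); R=Ro.from_rotvec(o['orientation']).as_matrix(); return np.arctan2(R[1,1],R[0,1]),R
E
python3 - <<'E'
from h import *
o=st(); a,R=yang(); print('yang',a,R.round(3).tolist())
d,rv=go([546.3,218.8,225],a)
E
```

```text
t 1.85 pos [189.33 595.63 222.7 ] rv [-0.4816 -3.1045 -0.    ] F [-0.3  -0.45  0.77] M [ 0.017  0.027 -0.041] w 87.82
q [ 1.244  0.423  1.63   0.     1.089 -0.019]
yang 1.2629826529543728 [[-0.953, 0.303, 0.0], [0.303, 0.953, 0.0], [0.0, 0.0, -1.0]]
shift cm [-45.437 -25.097  -0.231] turn deg [ 0. -0.  0.]
```

```bash
python3 -m jog '[[[-45.4,-25.1,-0.2],[0,0,90]],[[-45.4,-25.1,-0.2],[0,0,90]],[[-45.4,-25.1,-0.2],[0,0,90]],[[-45.4,-25.1,-0.2],[0,0,90]],[[-45.4,-25.1,-0.2],[0,0,90]],[[-45.4,-25.1,-0.2],[0,0,90]],[[-45.4,-25.1,-0.2],[0,0,90]],[[-45.4,-25.1,-0.2],[0,0,90]]]' -1
python3 - <<'E'
from h import *
o=st(); a,R=yang(); print('yang',a)
go([546.3,218.8,225],-1.92)
E
```

```text
t: 2.52
ee_pos: [419.6, 351.9, 224.2]
orientation: [1.918, 2.488, 0.001]
ft_force: [0.1, 0.9, 0.8]
width: 87.9
t 2.517 pos [419.57 351.94 224.23] rv [1.9185e+00 2.4877e+00 8.0000e-04] F [0.14 0.87 0.78] M [-0.076  0.031 -0.021] w 87.92
q [0.676 0.308 1.801 0.    1.032 0.419]
yang 0.2569491189251406
shift cm [-16.097   8.873  -0.077] turn deg [-0.0000e+00 -4.0000e-02  1.2473e+02]
```

```bash
python3 -m jog '[[[-16.1,8.9,-0.1],[0,0,120]],[[-16.1,8.9,-0.1],[0,0,120]],[[-16.1,8.9,-0.1],[0,0,120]],[[-16.1,8.9,-0.1],[0,0,120]],[[-16.1,8.9,-0.1],[0,0,120]],[[-16.1,8.9,-0.1],[0,0,120]],[[-16.1,8.9,-0.1],[0,0,120]],[[-16.1,8.9,-0.1],[0,0,120]]]' -1
python3 - <<'E'
from h import *
o=st(); a,R=yang(); print('yang',a)
go([546.3,218.8,225],-1.92)
im=snap('wrist','w1'); 
for q in ['wheel_center','rest_center','joint_center']:
    r=spotter.spot_in('wrist',q); print(q,[(np.round(d['point'],1).tolist(),round(d['confidence'],2)) for d in r[:3]])
E
```

```text
t: 3.18
ee_pos: [547.0, 218.1, 225.2]
orientation: [-2.877, -1.261, -0.0]
ft_force: [0.1, -0.1, -0.0]
width: 87.7
t 3.183 pos [547.04 218.08 225.15] rv [-2.8772e+00 -1.2609e+00 -2.0000e-04] F [ 0.14 -0.1  -0.04] M [-0.002  0.081 -0.034] w 87.69
q [0.359 0.368 1.71  0.    1.064 1.104]
yang -0.7447022150778219
shift cm [ 0.002 -0.103  0.015] turn deg [-2.000e-02 -0.000e+00  6.734e+01]
wheel_center []
rest_center []
joint_center [([541.6, 123.1, 69.0], 0.95)]
```

View pics/w1.png

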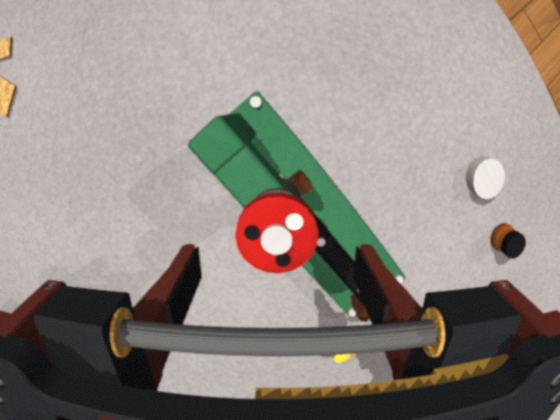

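The wrist view shows the wheel at px (277,233), centred between the fingers. I'll fit the wheel cylinder to its red silhouette here.

```bash
cat >> h.py <<'E'
from scipy.optimize import least_squares
def redmask(im):
    b,g,r=[im[...,i].astype(int) for i in range(3)]
    return ((r>90)&(r>2.2*g)&(r>2.2*b)).astype(np.uint8)
def wheelcontour(im,near,R=60):
    m=redmask(im); m=cv2.morphologyEx(m,cv2.MORPH_CLOSE,np.ones((5,5),np.uint8))
    cs,_=cv2.findContours(m,cv2.RETR_EXTERNAL,cv2.CHAIN_APPROX_NONE)
    cs=[c for c in cs if cv2.contourArea(c)>100 and np.linalg.norm(c[:,0].mean(0)-near)<R]
    k=max(cs,key=cv2.contourArea); return cv2.convexHull(k)[:,0].astype(float),k
def sil(n,X,c,r=28,h=6):
    a=np.linspace(0,2*np.pi,72,endpoint=False)
    P=[proj(n,np.array([X[0]+r*np.cos(t),X[1]+r*np.sin(t),X[2]+s*h]),c) for s in (1,-1) for t in a]
    return cv2.convexHull(np.array(P,np.float32))[:,0].astype(float)
def fitwheel(obs,X0,fixz=None):
    # obs: list of (name,calib,area,centroid)
    def res(p):
        X=np.array([p[0],p[1],p[2] if fixz is None else fixz]); out=[]
        for n,c,A,cen in obs:
            s=sil(n,X,c).astype(np.float32); m=cv2.moments(s.reshape(-1,1,2)); 
            s2=np.array([m['m10']/m['m00'],m['m01']/m['m00']]); out+=list((s2-cen)*2); out.append(2*(np.sqrt(m['m00']/np.pi)-np.sqrt(A/np.pi))*(1 if n=='wrist' else 0.3))
        return out
    r=least_squares(res,X0,diff_step=1e-4); return r.x,np.round(res(r.x),2)
def wheelobs(n,im,near,c):
    hull,k=wheelcontour(im,near); hh=cv2.convexHull(k); m=cv2.moments(hh); A=m['m00']; p=cv2.arcLength(hh,True)
    cen=np.array([m['m10']/m['m00'],m['m01']/m['m00']]); A=A+p*0.5
    return (n,c,A,cen)
E
python3 - <<'E'
from h import *
im={n:cv2.imread(f'pics/{f}.png') for n,f in (('scene','scene0'),('top','top0'),('wrist','w1'))}
near={'scene':(436,230),'top':(133,241),'wrist':(277,233)}
obs=[wheelobs(n,im[n],near[n],eyes.get_calibration(n)) for n in im]
for o in obs: print(o[0],round(o[2],1),o[3].round(2))
for sub in ([2],[0,1],[0,1,2]):
    print(sub,fitwheel([obs[i] for i in sub],[546,219,182]))
print('wristonly z182',fitwheel([obs[2]],[546,219,182],182))
# project wrist with wheel spots: white (294,222)
E
```

```text
scene 467.3 [436.75 229.92]
top 485.9 [132.69 240.82]
wrist 5263.4 [276.65 232.44]
[2] (array([546.21802507, 219.03318903, 177.88479849]), array([0., 0., 0.]))
[0, 1] (array([546.26387257, 219.65320649, 183.9301938 ]), array([-1.02,  0.06,  0.64, -1.11,  0.26,  0.3 ]))
[0, 1, 2] (array([547.13272843, 220.1994863 , 182.16140893]), array([-1.06,  2.02,  0.64, -1.12, -0.34,  0.28, -0.32,  0.7 ,  1.66]))
wristonly z182 (array([547.31839446, 220.24519587, 182.        ]), array([-0.  ,  0.1 ,  1.63]))
```

```bash
python3 -m jog '[[[0,-0.1,1.5],[0,0,67]],[[0,-0.1,1.5],[0,0,67]],[[0,-0.1,1.5],[0,0,67]],[[0,-0.1,1.5],[0,0,67]],[[0,-0.1,1.5],[0,0,67]],[[0,-0.1,1.5],[0,0,67]],[[0,-0.1,1.5],[0,0,67]],[[0,-0.1,1.5],[0,0,67]]]' -1
python3 -m jog '[[[0,0,0],[0,0,10]],[[0,0,0],[0,0,10]],[[0,0,0],[0,0,10]]]' -1
python3 - <<'E'
from h import *
o=st(); a,R=yang(); print('yang',a)
c=eyes.get_calibration('wrist'); im=snap('wrist','w2'); px=proj('wrist',[546.5,219.5,182],c); print(px)
ob=wheelobs('wrist',im,px,c); print(round(ob[2],1),ob[3].round(2))
print(fitwheel([ob],[546,219,182])); print(fitwheel([ob],[546,219,182],181))
go([546.5,219.5,163],a)
E
```

```text
t: 4.05
ee_pos: [545.7, 219.8, 210.3]
orientation: [-3.13, 0.264, -0.0]
ft_force: [0.1, -0.8, -0.4]
width: 87.9
t: 4.3
ee_pos: [545.6, 220.1, 210.4]
orientation: [-3.096, 0.533, -0.0]
ft_force: [-0.2, 0.7, -0.1]
width: 88.0
t 4.3 pos [545.6  220.06 210.37] rv [-3.0957e+00  5.3270e-01 -3.0000e-04] F [-0.17  0.69 -0.06] M [-0.011  0.174 -0.031] w 87.96
q [0.363 0.384 1.723 0.    1.034 2.275]
yang -1.9115948592143854
[278.52659933 241.9905104 ]
5904.1 [278.89 238.86]
(array([545.68858328, 219.50107367, 176.53487608]), array([-0., -0.,  0.]))
(array([547.45560111, 218.90522198, 182.        ]), array([0.  , 0.14, 2.01]))
shift cm [0.101 0.02  4.735] turn deg [-0.02 -0.01  0.14]
```

View pics/w2.png

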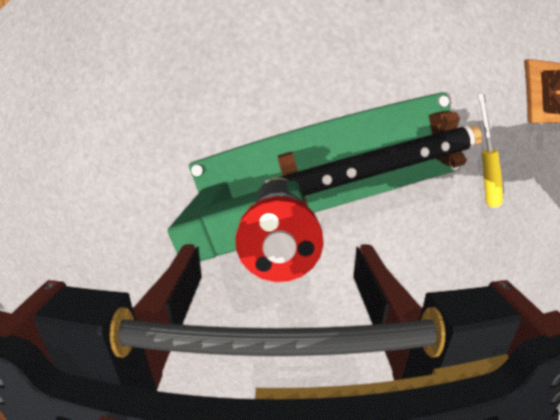

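Both wrist views agree on the screw axis at about (546.5, 219.4). I'll descend around the rim, then close in the same command and read the forces.

```bash
python3 -m jog '[[[0.1,0,1.5],[0,0,0]],[[0.1,0,3],[0,0,0]],[[0.1,0,4.2],[0,0,0]],[[0.1,0,4.9],[0,0,0]],[[0.1,0,4.9],[0,0,0]],[[0.1,0,4.9],[0,0,0]]]' -1
python3 - <<'E'
from h import *
o=st(); a,R=yang(); print('yang',a)
c=eyes.get_calibration('wrist'); im=snap('wrist','w3'); 
ob=wheelobs('wrist',im,proj('wrist',[546.5,219.5,182],c),c); print(round(ob[2],1),ob[3].round(2))
print(fitwheel([ob],[546,219,182])); print(fitwheel([ob],[546,219,182],181))
snap('scene','s3')
im=cv2.imread('pics/s3.png'); cv2.imwrite('pics/s3z.png',cv2.resize(im[100:300,320:520],None,fx=3,fy=3,interpolation=cv2.INTER_CUBIC))
go([546.5,219.5,161],a)
E
```

```text
t: 4.85
ee_pos: [546.5, 219.7, 161.2]
orientation: [-3.097, 0.527, 0.001]
ft_force: [-0.2, 0.3, 1.3]
width: 87.9
t 4.85 pos [546.5  219.74 161.18] rv [-3.097e+00  5.271e-01  6.000e-04] F [-0.22  0.26  1.26] M [0.034 0.139 0.026] w 87.95
q [0.362 0.448 1.756 0.    0.939 2.27 ]
yang -1.9079679914817613
9226.0 [279.34 277.52]
(array([545.86410542, 219.48675487, 177.3686113 ]), array([-0., -0., -0.]))
(array([547.74494287, 218.85940791, 182.        ]), array([0.01, 0.32, 2.71]))
shift cm [-0.039  0.057  0.1  ] turn deg [-0.06 -0.05 -0.03]
```

View pics/w3.png

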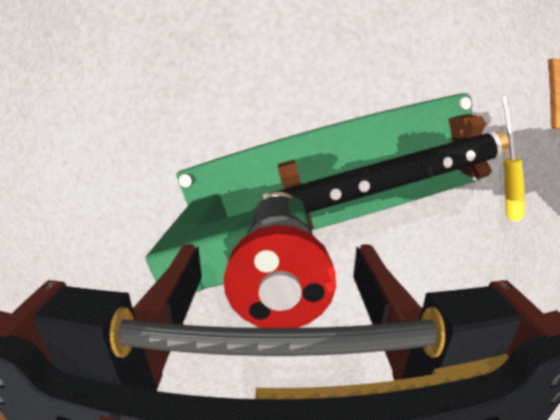

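View pics/s3z.png

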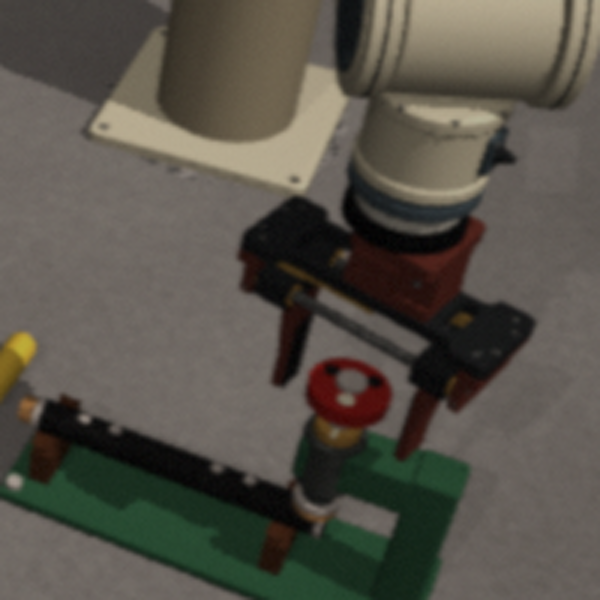

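The fingers straddle the rim evenly, with the wheel at wrist px (279,278). Now I'll close on the rim while holding the pose.

```bash
python3 -m jog '[[[0,0,0],[0,0,0]],[[0,0,0],[0,0,0]],[[0,0,0],[0,0,0]],[[0,0,0],[0,0,0]]]' -0.36
python3 -c "
from h import *
st()"
python3 -m jog '[[[0,0,0],[0,0,0]],[[0,0,0],[0,0,0]],[[0,0,0],[0,0,0]],[[0,0,0],[0,0,0]],[[0,0,0],[0,0,0]]]' 1
python3 -c "
from h import *
st()"
```

```text
t: 5.28
ee_pos: [547.2, 220.0, 162.4]
orientation: [-3.096, 0.528, -0.003]
ft_force: [0.2, -0.5, -0.5]
width: 64.3
t 5.283 pos [547.22 219.96 162.38] rv [-3.0958e+00  5.2750e-01 -2.6000e-03] F [ 0.24 -0.54 -0.5 ] M [0.072 0.213 0.014] w 64.29
q [0.362 0.446 1.755 0.    0.939 2.27 ]
t: 5.7
ee_pos: [546.8, 219.1, 162.3]
orientation: [3.097, -0.528, 0.001]
ft_force: [-1.0, -5.6, 1.8]
width: 55.5
t 5.7 pos [546.78 219.09 162.29] rv [ 3.0966e+00 -5.2770e-01  1.3000e-03] F [-0.97 -5.58  1.83] M [-0.685  0.345  0.009] w 55.49
q [ 3.610e-01  4.460e-01  1.756e+00 -1.000e-03  9.400e-01  2.270e+00]
```

```bash
python3 -m jog '[[[0,0.03,-0.02],[0,0,0]],[[0,0.03,-0.02],[0,0,0]]]' 1
python3 -c "
from h import *
st()"
python3 -m jog '[[[0,0.0,0],[0,0,-2]],[[0,0.0,0],[0,0,-4]],[[0,0.0,0],[0,0,-4]]]' 1
python3 -c "
from h import *
st()"
```

```text
t: 5.87
ee_pos: [546.7, 218.8, 162.6]
orientation: [3.097, -0.528, 0.001]
ft_force: [-0.3, -1.8, -0.6]
width: 55.1
t 5.867 pos [546.7  218.76 162.55] rv [ 3.0968e+00 -5.2820e-01  1.4000e-03] F [-0.25 -1.81 -0.58] M [-0.025  0.091 -0.027] w 55.1
q [ 3.610e-01  4.450e-01  1.756e+00 -1.000e-03  9.400e-01  2.270e+00]
t: 6.12
ee_pos: [546.6, 218.8, 162.5]
orientation: [3.114, -0.418, 0.001]
ft_force: [-0.5, -2.5, 0.0]
width: 55.3
t 6.117 pos [546.65 218.77 162.52] rv [ 3.1136e+00 -4.1820e-01  1.2000e-03] F [-0.48 -2.55  0.02] M [-0.052  0.163 -0.079] w 55.3
q [ 0.361  0.445  1.756 -0.     0.94   2.199]
```

```bash
python3 -m jog '[[[0,0,0],[0,0,-3]],[[0,0,-0.01],[0,0,-6]],[[0,0,-0.01],[0,0,-6]]]' 1
python3 -c "
from h import *
st()"
python3 -m jog '[[[0,0,-0.015],[0,0,-3]],[[0,0,-0.03],[0,0,-6]],[[0,0,-0.03],[0,0,-6]]]' 1
python3 -c "
from h import *
st()"
```

```text
t: 6.37
ee_pos: [546.7, 218.8, 162.8]
orientation: [-3.131, 0.254, -0.001]
ft_force: [-0.8, -2.2, 1.9]
width: 55.4
t 6.367 pos [546.69 218.78 162.76] rv [-3.1313e+00  2.5380e-01 -1.3000e-03] F [-0.83 -2.24  1.86] M [-0.075  0.233 -0.128] w 55.37
q [ 0.361  0.445  1.756 -0.     0.94   2.093]
t: 6.62
ee_pos: [546.7, 218.8, 163.2]
orientation: [-3.14, 0.09, -0.001]
ft_force: [-1.0, -2.2, 2.1]
width: 55.0
t 6.617 pos [546.72 218.79 163.21] rv [-3.1402e+00  9.0500e-02 -1.3000e-03] F [-0.97 -2.17  2.07] M [-0.119  0.327 -0.091] w 54.99
q [ 0.361  0.444  1.756 -0.     0.941  1.989]
```

Measured so far: breakaway at about 0.12 N m, pitch roughly 5 mm/rad. I'll continue with matched rise.

```bash
python3 -m jog '[[[0,0,-0.03],[0,0,-3]],[[0,0,-0.06],[0,0,-6]],[[0,0,-0.09],[0,0,-9]],[[0,0,-0.11],[0,0,-11]]]' 1
python3 -c "
from h import *
st()"
python3 -m jog '[[[0,0,-0.03],[0,0,-3]],[[0,0,-0.055],[0,0,-6]],[[0,0,-0.08],[0,0,-9]],[[0,0,-0.1],[0,0,-11]]]' 1
python3 -c "
from h import *
st()"
```

```text
t: 6.95
ee_pos: [546.6, 218.8, 164.3]
orientation: [-3.135, -0.209, -0.001]
ft_force: [-1.1, -2.0, 1.0]
width: 55.5
t 6.95 pos [546.64 218.78 164.31] rv [-3.1346e+00 -2.0900e-01 -1.0000e-03] F [-1.07 -1.96  1.03] M [-0.097  0.307 -0.151] w 55.5
q [ 0.361  0.443  1.755 -0.     0.943  1.798]
t: 7.28
ee_pos: [546.6, 218.8, 165.3]
orientation: [-3.1, -0.507, -0.001]
ft_force: [-0.3, -2.2, 0.7]
width: 55.5
t 7.283 pos [546.62 218.81 165.34] rv [-3.1004e+00 -5.0660e-01 -9.0000e-04] F [-0.29 -2.24  0.71] M [-0.043  0.31  -0.148] w 55.54
q [0.361 0.441 1.754 0.    0.945 1.607]
```

Pitch is about 5.15 mm/rad, with Fz near 1 N. I'll do two larger matched steps while still well short of the earliest possible stop (9 mm).

```bash
python3 -m jog '[[[0,0,-0.03],[0,0,-3]],[[0,0,-0.06],[0,0,-6]],[[0,0,-0.085],[0,0,-9]],[[0,0,-0.112],[0,0,-12]],[[0,0,-0.14],[0,0,-15]],[[0,0,-0.165],[0,0,-18]],[[0,0,-0.193],[0,0,-21]],[[0,0,-0.22],[0,0,-24]]]' 1
python3 -c "
from h import *
st()"
python3 -m jog '[[[0,0,-0.027],[0,0,-3]],[[0,0,-0.054],[0,0,-6]],[[0,0,-0.081],[0,0,-9]],[[0,0,-0.108],[0,0,-12]],[[0,0,-0.135],[0,0,-15]],[[0,0,-0.162],[0,0,-18]],[[0,0,-0.189],[0,0,-21]],[[0,0,-0.216],[0,0,-24]]]' 1
python3 -c "
from h import *
st()"
```

```text
t: 7.95
ee_pos: [546.5, 218.8, 167.4]
orientation: [-2.928, -1.138, -0.0]
ft_force: [0.1, -2.1, -0.4]
width: 55.6
t 7.95 pos [546.49 218.76 167.42] rv [-2.9280e+00 -1.1382e+00 -3.0000e-04] F [ 0.07 -2.14 -0.36] M [-0.177  0.33  -0.184] w 55.62
q [0.36  0.439 1.753 0.    0.95  1.19 ]
t: 8.62
ee_pos: [546.4, 218.8, 169.6]
orientation: [-2.628, -1.72, -0.0]
ft_force: [-0.9, -2.2, 0.8]
width: 55.6
t 8.617 pos [546.45 218.76 169.63] rv [-2.6284 -1.7205 -0.    ] F [-0.91 -2.18  0.79] M [-0.295  0.472 -0.157] w 55.62
q [0.36  0.436 1.752 0.    0.954 0.772]
```

```bash
cat > guard.py <<'E'
import sys
from h import *
o=ctrl.get_obs(); f=o['ft_force'];m=o['moment']
print('t',round(o['t'],2),'z',round(o['ee_pos'][2],2),'q6',round(o['qpos'][5],3),'F',np.round(f,2),'Mz',round(m[2],3))
sys.exit(1 if (abs(m[2])>0.215 or abs(f[2])>2.3) else 0)
E
python3 -m jog '[[[0,0,-0.03],[0,0,-3]],[[0,0,-0.06],[0,0,-6]],[[0,0,-0.09],[0,0,-9]],[[0,0,-0.11],[0,0,-12]]]' 1 >/dev/null && python3 guard.py && \
python3 -m jog '[[[0,0,-0.02],[0,0,-2]],[[0,0,-0.037],[0,0,-4]],[[0,0,-0.037],[0,0,-4]]]' 1 >/dev/null && python3 guard.py && \
python3 -m jog '[[[0,0,-0.02],[0,0,-2]],[[0,0,-0.037],[0,0,-4]],[[0,0,-0.037],[0,0,-4]]]' 1 >/dev/null && python3 guard.py && \
python3 -m jog '[[[0,0,-0.02],[0,0,-2]],[[0,0,-0.037],[0,0,-4]],[[0,0,-0.037],[0,0,-4]]]' 1 >/dev/null && python3 guard.py && \
python3 -m jog '[[[0,0,-0.02],[0,0,-2]],[[0,0,-0.037],[0,0,-4]],[[0,0,-0.037],[0,0,-4]]]' 1 >/dev/null && python3 guard.py
```

```text
t 8.95 z 170.77 q6 0.564 F [ 0.4  -1.78  2.88] Mz -0.17
```

```bash
sed -i 's/abs(f\[2\])>2.3/f[2]<-2.3 or f[2]>4/' guard.py; python3 -m jog '[[[0,0,-0.01],[0,0,0]],[[0,0,-0.01],[0,0,0]]]' 1 >/dev/null ; python3 guard.py && \
python3 -m jog '[[[0,0,-0.02],[0,0,-2]],[[0,0,-0.04],[0,0,-4]],[[0,0,-0.04],[0,0,-4]]]' 1 >/dev/null && python3 guard.py && \
python3 -m jog '[[[0,0,-0.02],[0,0,-2]],[[0,0,-0.037],[0,0,-4]],[[0,0,-0.037],[0,0,-4]]]' 1 >/dev/null && python3 guard.py && \
python3 -m jog '[[[0,0,-0.02],[0,0,-2]],[[0,0,-0.037],[0,0,-4]],[[0,0,-0.037],[0,0,-4]]]' 1 >/dev/null && python3 guard.py && \
python3 -m jog '[[[0,0,-0.02],[0,0,-2]],[[0,0,-0.037],[0,0,-4]],[[0,0,-0.037],[0,0,-4]]]' 1 >/dev/null && python3 guard.py
```

```text
t 9.12 z 170.88 q6 0.567 F [ 0.1  -2.38  1.59] Mz -0.157
t 9.37 z 171.28 q6 0.499 F [ 0.22 -2.43  1.67] Mz -0.179
t 9.62 z 171.66 q6 0.431 F [ 0.34 -2.19  2.45] Mz -0.178
t 9.87 z 172.05 q6 0.363 F [ 0.45 -1.59  2.32] Mz -0.187
t 10.12 z 172.44 q6 0.295 F [-0.34 -1.34  1.8 ] Mz -0.158
```

```bash
python3 -m jog '[[[0,0,-0.025],[0,0,-2]],[[0,0,-0.045],[0,0,-4]],[[0,0,-0.045],[0,0,-4]]]' 1 >/dev/null ; python3 guard.py && \
python3 -m jog '[[[0,0,-0.02],[0,0,-2]],[[0,0,-0.04],[0,0,-4]],[[0,0,-0.04],[0,0,-4]]]' 1 >/dev/null && python3 guard.py && \
python3 -m jog '[[[0,0,-0.02],[0,0,-2]],[[0,0,-0.037],[0,0,-4]],[[0,0,-0.037],[0,0,-4]]]' 1 >/dev/null && python3 guard.py && \
python3 -m jog '[[[0,0,-0.02],[0,0,-2]],[[0,0,-0.037],[0,0,-4]],[[0,0,-0.037],[0,0,-4]]]' 1 >/dev/null && python3 guard.py && \
python3 -m jog '[[[0,0,-0.02],[0,0,-2]],[[0,0,-0.037],[0,0,-4]],[[0,0,-0.037],[0,0,-4]]]' 1 >/dev/null && python3 guard.py
```

```text
t 10.37 z 172.85 q6 0.227 F [-0.06 -1.53  0.73] Mz -0.218
```

```bash
sed -i 's/>0.215/>0.25/' guard.py; python3 -m jog '[[[0,0,0],[0,0,0]]]' 1 >/dev/null ; python3 guard.py; python3 -m jog '[[[0,0,0],[0,0,0]]]' 1 >/dev/null ; python3 guard.py && \
python3 -m jog '[[[0,0,-0.01],[0,0,-1]],[[0,0,-0.018],[0,0,-2]],[[0,0,-0.018],[0,0,-2]]]' 1 >/dev/null && python3 guard.py
```

```text
t 10.45 z 172.83 q6 0.231 F [ 0.55 -2.03  0.64] Mz -0.145
t 10.53 z 172.82 q6 0.233 F [-0.11 -2.98  2.01] Mz -0.171
t 10.78 z 173.03 q6 0.197 F [ 0.48 -1.86  2.75] Mz -0.206
```

```bash
python3 -m jog '[[[0,0,-0.02],[0,0,-1.5]],[[0,0,-0.033],[0,0,-3]],[[0,0,-0.033],[0,0,-3]]]' 1 >/dev/null && python3 guard.py && python3 -m jog '[[[0,0,0],[0,0,0]]]' 1 >/dev/null ; python3 guard.py; python3 -m jog '[[[0,0,0],[0,0,0]]]' 1 >/dev/null ; python3 guard.py
```

```text
t 11.03 z 173.34 q6 0.144 F [ 0.74 -1.86  1.15] Mz -0.226
t 11.12 z 173.33 q6 0.145 F [ 0.58 -2.08  2.04] Mz -0.177
t 11.2 z 173.31 q6 0.146 F [ 0.4  -2.1   2.06] Mz -0.123
```

```bash
python3 -m jog '[[[0,0,-0.02],[0,0,-2]],[[0,0,-0.037],[0,0,-4]],[[0,0,-0.04],[0,0,-4]],[[0,0,-0.04],[0,0,-4]]]' 1 >/dev/null && python3 guard.py && python3 -m jog '[[[0,0,-0.02],[0,0,-2]],[[0,0,-0.037],[0,0,-4]],[[0,0,-0.037],[0,0,-4]],[[0,0,-0.037],[0,0,-4]]]' 1 >/dev/null && python3 guard.py && python3 -m jog '[[[0,0,0],[0,0,0]]]' 1 >/dev/null ; python3 guard.py
```

```text
t 11.53 z 173.72 q6 0.078 F [ 0.21 -1.1   1.13] Mz -0.175
t 11.87 z 174.09 q6 0.01 F [ 0.34 -1.52  1.02] Mz -0.203
t 11.95 z 174.09 q6 0.011 F [ 0.07 -0.66  1.41] Mz -0.197
```

```bash
python3 -m jog '[[[0,0,-0.02],[0,0,-2]],[[0,0,-0.036],[0,0,-4]],[[0,0,-0.036],[0,0,-4]],[[0,0,-0.036],[0,0,-4]]]' 1 >/dev/null && python3 guard.py && python3 -m jog '[[[0,0,0],[0,0,0]]]' 1 >/dev/null ; python3 guard.py; python3 -m jog '[[[0,0,-0.018],[0,0,-2]],[[0,0,-0.018],[0,0,-2]]]' 1 >/dev/null && python3 guard.py && python3 -m jog '[[[0,0,0],[0,0,0]]]' 1 >/dev/null ; python3 guard.py
```

```text
t 12.28 z 174.38 q6 -0.057 F [-0.7  -1.6   0.67] Mz -0.269
t 12.28 z 174.38 q6 -0.057 F [-0.7  -1.6   0.67] Mz -0.269
t 12.45 z 174.46 q6 -0.091 F [ 0.42 -1.17  0.31] Mz -0.288
t 12.45 z 174.46 q6 -0.091 F [ 0.42 -1.17  0.31] Mz -0.288
```

```bash
python3 -m jog '[[[0,0,0],[0,0,0]]]' 1 >/dev/null ; python3 guard.py; python3 -m jog '[[[0,0,0],[0,0,0]]]' 1 >/dev/null ; python3 guard.py; python3 -m jog '[[[0,0,0],[0,0,0]]]' 1 >/dev/null ; python3 guard.py
```

```text
t 12.53 z 174.39 q6 -0.089 F [ 0.11 -1.91 -0.16] Mz -0.25
t 12.62 z 174.37 q6 -0.088 F [ 1.14 -2.17  0.77] Mz -0.282
t 12.7 z 174.36 q6 -0.087 F [-0.48 -2.41  1.49] Mz -0.291
```

Held torque has stepped from about -0.16 to -0.28 N m and the rise has stalled, which looks like stop contact. One gentle 1.5° check without rise: at the stop only Mz should grow, not Fz.

```bash
python3 -m jog '[[[0,0,0],[0,0,-1.5]],[[0,0,0],[0,0,-1.5]]]' 1 >/dev/null ; python3 guard.py; python3 -m jog '[[[0,0,0],[0,0,0]]]' 1 >/dev/null ; python3 guard.py; python3 -m jog '[[[0,0,0],[0,0,0]]]' 1 >/dev/null ; python3 guard.py
```

```text
t 12.87 z 174.37 q6 -0.113 F [-0.2  -1.38  1.44] Mz -0.349
t 12.95 z 174.38 q6 -0.112 F [-0.08 -1.27  1.28] Mz -0.295
t 13.03 z 174.39 q6 -0.111 F [ 0.18 -1.53  0.29] Mz -0.329
```

Mz grew to -0.33 N m while Fz stayed at about 1 N and z did not move, so it is at the stop. I'll turn back 10° to unload the rubber (screw and nut turn together by friction), then release and rise.

```bash
python3 -m jog '[[[0,0,0],[0,0,3]],[[0,0,0],[0,0,6]],[[0,0,0],[0,0,9]],[[0,0,0],[0,0,11]],[[0,0,0],[0,0,11]]]' 1 >/dev/null ; python3 guard.py; python3 -m jog '[[[0,0,-0.01],[0,0,0]]]' 1 >/dev/null ; python3 guard.py; python3 -m jog '[[[0,0,0],[0,0,0]]]' 1 >/dev/null ; python3 guard.py
```

```text
t 13.45 z 174.39 q6 0.083 F [-0.54 -2.17  1.16] Mz 0.004
t 13.53 z 174.45 q6 0.082 F [ 0.08 -0.98  0.8 ] Mz -0.046
t 13.62 z 174.43 q6 0.081 F [ 0.57 -2.11  0.4 ] Mz -0.045
```

```bash
python3 -m jog '[[[0,0,0],[0,0,0]],[[0,0,0],[0,0,0]],[[0,0,0],[0,0,0]],[[0,0,0],[0,0,0]],[[0,0,0],[0,0,0]]]' -1
python3 - <<'E'
from h import *
o=st(); a,R=yang(); print('yang',a)
im=snap('wrist','w4')
E
```

```text
t: 14.03
ee_pos: [546.4, 218.7, 174.5]
orientation: [-1.889, -2.51, 0.001]
ft_force: [-0.6, -0.6, -0.5]
width: 85.7
t 14.033 pos [546.39 218.74 174.46] rv [-1.8894e+00 -2.5096e+00  1.1000e-03] F [-0.58 -0.58 -0.52] M [-0.042  0.112  0.014] w 85.65
q [ 0.361  0.43   1.748 -0.     0.965  0.081]
yang 0.28012532774087434
```

View pics/w4.png

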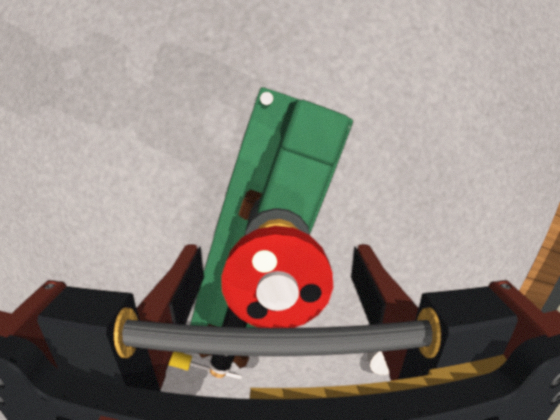

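The wheel is free, with its spots still at the same angle to the fingers, so it did not slip. The turning also gave the screw axis precisely: (546.5, 218.8). Next I'll rise and move above the joint.

```bash
python3 -m jog '[[[0,0,-2],[0,0,0]],[[0,0,-4.5],[0,0,6]],[[0,0,-5],[0,0,12]],[[0,0,-5],[0,0,19]],[[0,0,-5],[0,0,19]]]' -1
python3 - <<'E'
from h import *
o=st(); a,R=yang(); print('yang',a)
go([540.4,105,190],-0.055)
c=eyes.get_calibration('wrist'); im=snap('wrist','w5'); ob=wheelobs('wrist',im,proj('wrist',[546.5,218.8,190],c),c); print(fitwheel([ob],[546,219,190]))
E
```

```text
t: 14.5
ee_pos: [546.8, 218.9, 225.3]
orientation: [2.282, 2.158, 0.001]
ft_force: [-0.9, 0.2, -0.7]
width: 87.6
t 14.5 pos [546.8 218.9 225.3] rv [2.2822e+00 2.1582e+00 1.1000e-03] F [-0.93  0.16 -0.68] M [-0.075  0.064 -0.016] w 87.63
q [ 0.361  0.367  1.71  -0.     1.063  0.417]
yang -0.05585475997733982
shift cm [-1.1409e+01 -6.0000e-03  3.5280e+00] turn deg [ 0.05 -0.01 -0.05]
(array([546.9112434 , 218.27254518, 190.35796345]), array([-0., -0., -0.]))
```

```bash
python3 -m jog '[[[-4,0,0],[0,0,0]],[[-8,0,0],[0,0,0]],[[-11.4,0,2],[0,0,0]],[[-11.4,0,5],[0,0,0]],[[-11.4,0,5],[0,0,0]]]' -1
python3 - <<'E'
from h import *
o=st(); a,R=yang(); print('yang',a)
c=eyes.get_calibration('wrist'); im=snap('wrist','w6')
r=spotter.spot_in('wrist','joint_center'); print([(np.round(d['point'],1).tolist(),round(d['confidence'],2)) for d in r[:3]])
r=spotter.cut_out('wrist','joint_center'); print([round(d['confidence'],2) for d in r])
m=r[0]['pixels'].astype(np.uint8)
np.save('w6m.npy',m); np.save('w6c.npy',c,allow_pickle=True)
ov=im.copy(); ov[m>0]=(ov[m>0]*0.5+np.array([128,64,0])).astype(np.uint8); cv2.imwrite('pics/w6m.png',ov)
r=spotter.spot_in('wrist','rest_center'); print([(np.round(d['point'],1).tolist(),round(d['confidence'],2)) for d in r[:3]])
E
```

```text
t: 14.97
ee_pos: [537.4, 102.6, 170.3]
orientation: [-2.271, -2.164, 0.011]
ft_force: [-1.4, -0.2, 0.5]
width: 87.6
t 14.967 pos [537.36 102.64 170.28] rv [-2.2713 -2.1638  0.0113] F [-1.38 -0.16  0.52] M [-0.063  0.09   0.012] w 87.62
q [ 0.167  0.383  1.837 -0.     0.93   0.216]
yang -0.048455843276212565
[([539.1, 111.5, 67.8], 0.97), ([548.4, 190.7, 37.3], 0.67)]
[0.89, 0.34]
[([555.3, -163.4, 13.6], 0.73)]
```

View pics/w6.png

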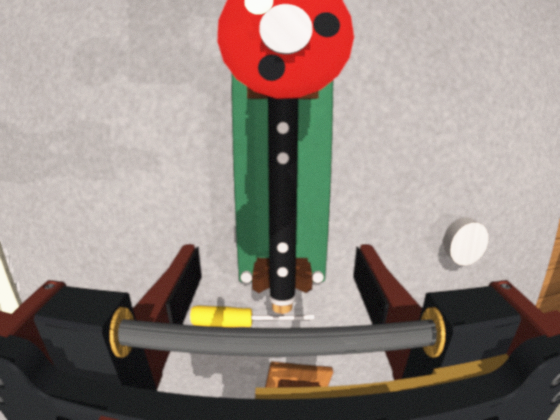

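View pics/w6m.png

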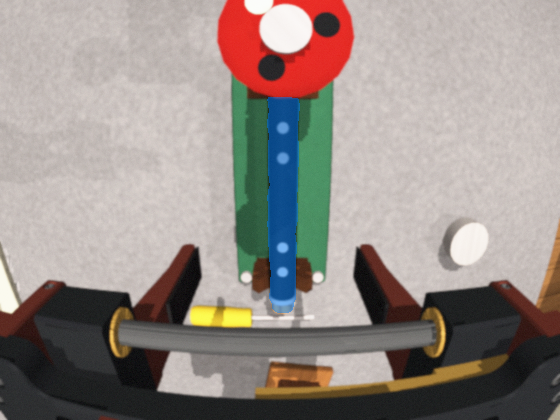

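The wrist view shows the joint running along px column ~283 with the cork end at (282,312). The mask matches the joint well. I'll convert the axis line and cork end into world coordinates.

```bash
python3 - <<'E'
from h import *
m=np.load('w6m.npy'); c=np.load('w6c.npy',allow_pickle=True).item()
def atzc(uv,z):
    o,d=ray('wrist',uv,c); return o+d*(z-o[2])/d[2]
pts=[]
for v in range(110,295,5):
    xs=np.nonzero(m[v])[0]
    if len(xs)<10: continue
    l,r=atzc((xs.min()-0.5,v),57),atzc((xs.max()+0.5,v),57)
    pts.append(np.r_[(l+r)/2,np.linalg.norm(l-r)])
pts=np.array(pts); 
k=np.polyfit(pts[:,1],pts[:,0],1); print('x = %.4f*y + %.2f'%tuple(k),'resid',np.std(pts[:,0]-np.polyval(k,pts[:,1])).round(2),'width',pts[:,3].mean().round(1))
ys,xs=np.nonzero(m); print('vmax',ys.max())
for v in (ys.max(),ys.max()+1): print('end', atzc((282,v),65.5).round(1))
im=cv2.imread('pics/w6.png'); cv2.imwrite('pics/w6z.png',cv2.resize(im[220:340,220:345],None,fx=5,fy=5,interpolation=cv2.INTER_CUBIC))
# screw-axis consistency
print('line x at y=218.8:',np.polyval(k,218.8))
a=k[0]; u=np.array([a,1])/np.hypot(a,1); print('press y dir angle from +y',np.arctan(a))
E
```

```text
x = 0.0475*y + 536.77 resid 0.5 width 25.8
vmax 312
end [536.5  -7.2  65.5]
end [536.4  -8.5  65.5]
line x at y=218.8: 547.1588786993759
press y dir angle from +y 0.04743574375357928
```

View pics/w6z.png

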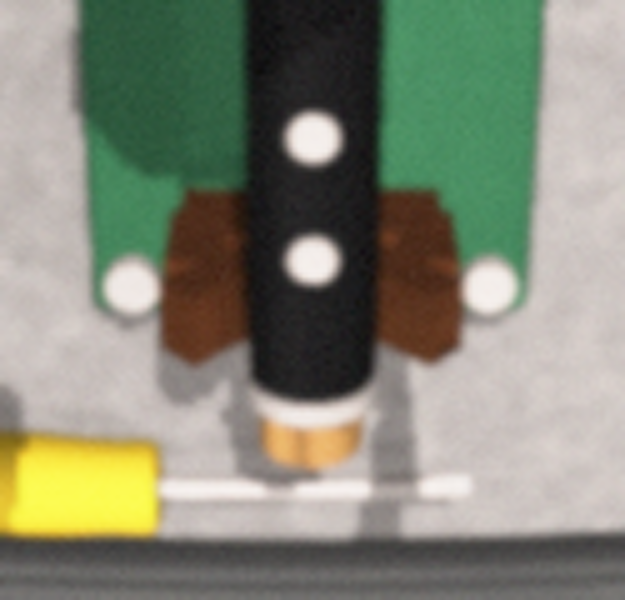

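```bash
python3 - <<'E'
from h import *
o=st(); a,R=yang(); print('yang',a, 'tool z',R[:,2].round(4))
go([541.7,110.4,90],-0.047); go([541.7,110.4,36],-0.047)
E
```

```text
t 15.167 pos [541.57 105.75 175.69] rv [2.2726e+00 2.1683e+00 1.0000e-03] F [ 0.66 -0.26  0.88] M [-0.108  0.067 -0.02 ] w 87.74
q [ 0.171  0.377  1.83  -0.     0.933  0.218]
yang -0.04697439660396291 tool z [ 9.e-04  0.e+00 -1.e+00]
shift cm [ 0.464 -0.016  8.57 ] turn deg [ 0.05 -0.    0.  ]
shift cm [ 0.464 -0.021 13.97 ] turn deg [ 0.05 -0.    0.  ]
```

The arm was still settling when that picture was taken, so I'll repeat the measurement now that it is still.

```bash
cat >> h.py <<'E'
def jointfit(tag):
    o=st(); c=eyes.get_calibration('wrist'); im=snap('wrist',tag)
    r=spotter.cut_out('wrist','joint_center'); m=r[0]['pixels'].astype(np.uint8); print('conf',round(r[0]['confidence'],2))
    np.save(tag+'_m.npy',m)
    def atzc(uv,z):
        oo,d=ray('wrist',uv,c); return oo+d*(z-oo[2])/d[2]
    return o,c,im,m,atzc
E
python3 - <<'E'
from h import *
o,c,im,m,atzc=jointfit('w7')
pts=[]
ys,xs=np.nonzero(m); print('v',ys.min(),ys.max())
for v in range(ys.min()+8,ys.max()-20,4):
    xs=np.nonzero(m[v])[0]
    l,r=atzc((xs.min()-0.5,v),57),atzc((xs.max()+0.5,v),57); pts.append(np.r_[(l+r)/2,np.linalg.norm(l-r)])
pts=np.array(pts); k=np.polyfit(pts[:,1],pts[:,0],1); print('x = %.4f*y + %.2f'%tuple(k),'width',pts[:,3].mean().round(1),'x at 218.8',np.polyval(k,218.8).round(2))
col=int(np.nonzero(m[ys.max()-3])[0].mean())
# cork end by colour
hsv=cv2.cvtColor(im,cv2.COLOR_BGR2HSV); ck=(hsv[...,0]>8)&(hsv[...,0]<24)&(hsv[...,1]>90)&(hsv[...,2]>110); ck[:, :col-14]=0; ck[:,col+14:]=0; vv=np.nonzero(ck[ys.max()-14:ys.max()+12].sum(1)>8)[0]+ys.max()-14
print('cork rows',vv.min() if len(vv) else None,vv.max() if len(vv) else None,'mask end',ys.max())
for v in {int(ys.max()),int(vv.max()) if len(vv) else int(ys.max())}: print(v,'end at z65.5', atzc((col,v+0.5),65.5).round(1))
ob=wheelobs('wrist',im,proj('wrist',[546.5,218.8,190],c),c) if True else None
print(fitwheel([ob],[546,219,190]))
E
```

```text
t 15.167 pos [541.57 105.75 175.69] rv [2.2726e+00 2.1683e+00 1.0000e-03] F [ 0.66 -0.26  0.88] M [-0.108  0.067 -0.02 ] w 87.74
q [ 0.171  0.377  1.83  -0.     0.933  0.218]
conf 0.67
v 105 312
x = 0.0461*y + 536.83 width 24.8 x at 218.8 546.9
cork rows 305 312 mask end 312
312 end at z65.5 [535.6  -8.1  65.5]
(array([546.96894365, 217.95102253, 183.80899192]), array([ 0.,  0., -0.]))
```

Settled fit: joint axis x = 0.046·y + 536.8, cork end near y ≈ -8.5, so the centre is ≈ (541.8, 110.5). I'll descend over its middle.

```bash
python3 -m jog '[[[0.47,0,3],[0,0,0]],[[0.47,0,6],[0,0,0]],[[0.47,0,9],[0,0,0]],[[0.47,0,11],[0,0,0]],[[0.47,0,12.5],[0,0,0]],[[0.47,0,13.5],[0,0,0]],[[0.47,0,13.9],[0,0,0]],[[0.47,0,13.9],[0,0,0]]]' -1
python3 -m jog '[[[0,0,0],[0,0,0]],[[0,0,0],[0,0,0]]]' -1 >/dev/null
python3 - <<'E'
from h import *
o=st(); a,R=yang(); print('yang',a)
go([541.8,110.5,36],-0.047)
snap('wrist','w8'); im=snap('scene','s8'); cv2.imwrite('pics/s8z.png',cv2.resize(im[130:330,300:500],None,fx=3,fy=3,interpolation=cv2.INTER_CUBIC))
E
```

```text
t: 15.93
ee_pos: [542.4, 111.1, 37.0]
orientation: [2.271, 2.169, 0.002]
ft_force: [-0.4, 1.0, 0.1]
width: 87.8
t 16.1 pos [543.33 111.42  38.12] rv [2.2702 2.1683 0.0049] F [ 0.08 -0.28  0.18] M [-0.028  0.043 -0.084] w 87.86
q [ 0.181  0.597  1.883 -0.     0.658  0.227]
yang -0.04591925163412756
shift cm [-0.099 -0.149  0.211] turn deg [ 0.22 -0.04  0.06]
```

View pics/w8.png

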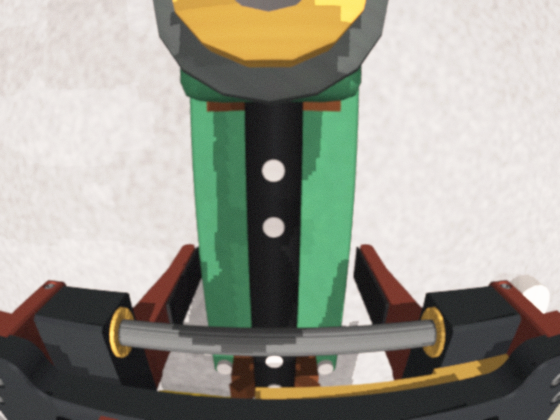

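View pics/s8z.png

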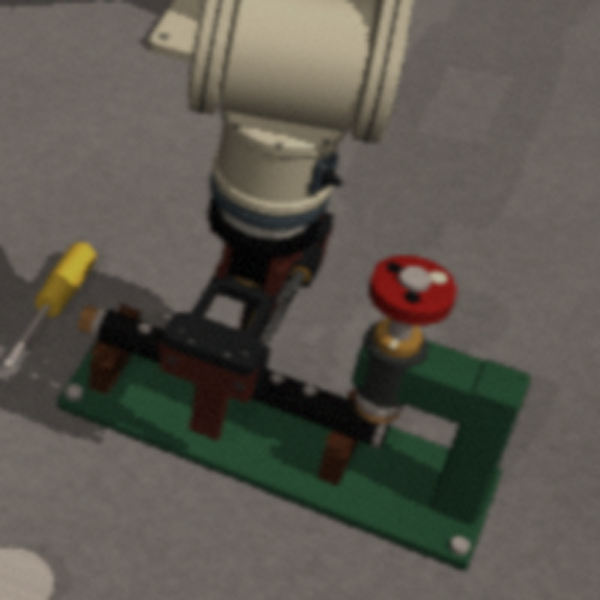

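The fingers are astride the middle of the joint (joint at wrist px column ~275), and the wheel is visibly raised. A small correction, then I'll close.

```bash
python3 -m jog '[[[-0.1,-0.15,0.2],[0,0,0]],[[-0.1,-0.15,0.2],[0.2,0,0]],[[-0.1,-0.15,0.2],[0.2,0,0]],[[-0.1,-0.15,0.2],[0.2,0,0]],[[-0.1,-0.15,0.2],[0.2,0,0]],[[-0.1,-0.15,0.2],[0.2,0,0]],[[-0.1,-0.15,0.2],[0.2,0,0]]]' 0.2
python3 -c "
from h import *
st()"
python3 -m jog '[[[0,0,0],[0,0,0]],[[0,0,0],[0,0,0]],[[0,0,0],[0,0,0]],[[0,0,0],[0,0,0]],[[0,0,0],[0,0,0]]]' 1
python3 -c "
from h import *
o=st();print(yang()[0])"
```

```text
t: 16.78
ee_pos: [541.6, 110.3, 36.0]
orientation: [-2.272, -2.169, -0.001]
ft_force: [-0.9, -0.5, -0.1]
width: 44.4
t 16.783 pos [541.58 110.31  35.99] rv [-2.2718e+00 -2.1693e+00 -7.0000e-04] F [-0.87 -0.51 -0.14] M [-0.113  0.066  0.057] w 44.4
q [1.790e-01 6.000e-01 1.885e+00 1.000e-03 6.560e-01 2.240e-01]
t: 17.2
ee_pos: [541.6, 110.3, 36.0]
orientation: [-2.272, -2.169, -0.001]
ft_force: [-0.2, -0.6, -0.2]
width: 25.6
t 17.2 pos [541.59 110.34  35.98] rv [-2.2717e+00 -2.1694e+00 -7.0000e-04] F [-0.22 -0.57 -0.15] M [-0.105  0.082 -0.014] w 25.59
q [1.790e-01 6.000e-01 1.885e+00 1.000e-03 6.560e-01 2.240e-01]
-0.046092849772003126
```

```bash
python3 -m jog '[[[0,0,-0.15],[0,0,0]],[[0,0,-0.3],[0,0,0]],[[0,0,-0.4],[0,0,0]],[[0,0,-0.4],[0,0,0]]]' 1
python3 -c "
from h import *
o=st()"
python3 -m jog '[[[-0.8,0,0],[0,0,0]],[[-1.8,0,0],[0,0,0]],[[-2.8,0,0],[0,0,0]],[[-3.8,0,0],[0,0,0]],[[-4.8,0,0],[0,0,0]],[[-5.5,0,0],[0,0,0]],[[-5.5,0,0],[0,0,0]],[[-5.5,0,0],[0,0,0]]]' 1
python3 - <<'E'
from h import *
o=st();print(yang()[0])
im=snap('scene','s9'); cv2.imwrite('pics/s9z.png',cv2.resize(im[130:330,280:480],None,fx=3,fy=3,interpolation=cv2.INTER_CUBIC))
E
```

```text
t: 17.53
ee_pos: [541.6, 110.3, 40.2]
orientation: [-2.272, -2.169, -0.001]
ft_force: [-0.4, -0.8, -1.6]
width: 25.2
t 17.533 pos [541.63 110.33  40.15] rv [-2.2718e+00 -2.1695e+00 -9.0000e-04] F [-0.4  -0.85 -1.64] M [-0.15   0.055  0.006] w 25.15
q [1.790e-01 5.930e-01 1.884e+00 1.000e-03 6.640e-01 2.240e-01]
t: 18.2
ee_pos: [539.1, 54.7, 40.1]
orientation: [-2.273, -2.168, -0.001]
ft_force: [-0.2, -0.2, -1.0]
width: 25.0
t 18.2 pos [539.11  54.73  40.13] rv [-2.2733e+00 -2.1677e+00 -1.0000e-03] F [-0.16 -0.18 -1.01] M [-0.012  0.02  -0.075] w 24.98
q [7.900e-02 5.830e-01 1.909e+00 1.000e-03 6.500e-01 1.250e-01]
-0.04754371088556208
```

View pics/s9z.png

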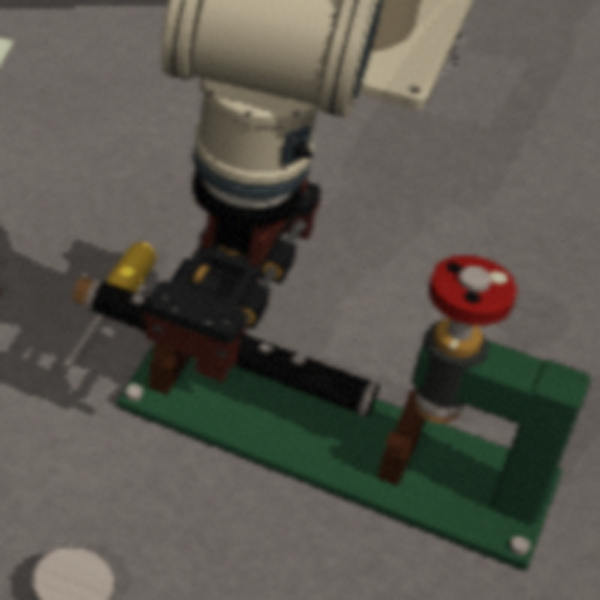

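The joint is clear of the pad, with its inner end about 45 mm from the axis, and the press is still open. I'll lift, then look at the rest from the side so the held joint doesn't hide it.

```bash
python3 -m jog '[[[0,0,-1],[0,0,0]],[[0,0,-3],[0,0,0]],[[0,0,-5],[0,0,0]],[[0,0,-7.5],[0,0,0]],[[0,0,-10],[0,0,0]],[[0,0,-12],[0,0,0]],[[0,0,-13],[0,0,0]],[[0,0,-13],[0,0,0]]]' 1
python3 - <<'E'
from h import *
o=st();print(yang()[0])
go([430,-170,200],-0.199)
E
```

```text
t: 18.92
ee_pos: [540.7, 55.6, 172.9]
orientation: [2.27, 2.168, 0.007]
ft_force: [-0.1, 0.0, -1.5]
width: 25.3
t 18.917 pos [540.67  55.65 172.92] rv [2.2701 2.1677 0.0073] F [-0.07  0.03 -1.51] M [-0.07   0.081  0.007] w 25.3
q [8.000e-02 3.680e-01 1.853e+00 1.000e-03 9.150e-01 1.260e-01]
-0.046178599652629715
shift cm [-23.047  -9.999  -2.794] turn deg [ 0.29 -0.11  8.76]
```

```bash
python3 -m jog '[[[-1.5,-0.6,-0.3],[0,0,1]],[[-4,-1.8,-0.6],[0,0,2]],[[-7,-3,-1],[0,0,3]],[[-10,-4.3,-1.4],[0,0,4]],[[-13,-5.6,-1.8],[0,0,5.5]],[[-16,-7,-2.2],[0,0,7]],[[-19,-8.2,-2.6],[0,0,8]],[[-21.5,-9.3,-2.8],[0,0,8.7]]]' 1 >/dev/null
python3 -m jog '[[[-1,-0.4,0],[0,0,0]],[[-1.2,-0.5,0],[0,0,0]],[[-1.2,-0.5,0],[0,0,0]],[[-1.2,-0.5,0],[0,0,0]],[[-1.2,-0.5,0],[0,0,0]]]' 1 >/dev/null
python3 - <<'E'
from h import *
o=st();print(yang()[0]); c=eyes.get_calibration('wrist'); np.save('w10c.npy',c,allow_pickle=True)
im=snap('wrist','w10'); r=spotter.cut_out('wrist','rest_center'); print([(round(d['confidence'],2),int(d['pixels'].sum())) for d in r])
r2=spotter.spot_in('wrist','rest_center'); print([(np.round(d['point'],1).tolist(),round(d['confidence'],2)) for d in r2])
np.save('w10m.npy',r[0]['pixels'])
st()
E
```

```text
t 20.0 pos [ 429.23 -165.91  198.96] rv [2.4294 1.991  0.0061] F [-0.22 -0.2  -1.77] M [-0.053  0.067  0.025] w 25.19
q [-0.397  0.213  2.005  0.004  0.921 -0.201]
-0.1977277867451074
[(0.85, 2027), (0.76, 10542)]
[([654.0, -484.9, 17.9], 0.82), ([541.2, -234.3, 14.6], 0.63)]
t 20.15 pos [ 429.29 -166.03  199.2 ] rv [2.4287 1.9911 0.0062] F [-0.93 -0.35 -2.57] M [-0.041  0.059  0.018] w 25.46
q [-0.397  0.213  2.005  0.004  0.922 -0.202]
```

View pics/w10.png

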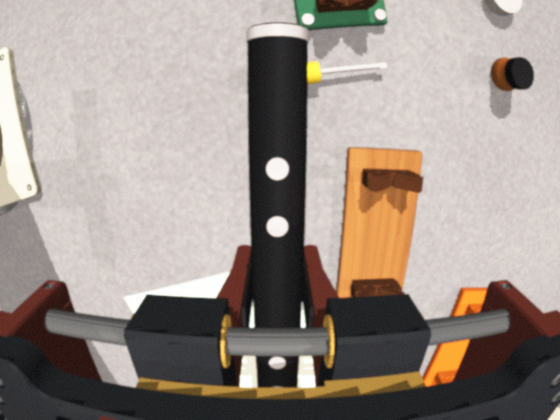

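The rest shows at right, with its near edge corners at about (349,148) and (421,152) and V-blocks at (392,180) and (378,288). The joint's plain end is at (278,27). Next I'll measure the rest edges and the joint's offset in the hand.

```bash
python3 - <<'E'
from h import *
c=np.load('w10c.npy',allow_pickle=True).item(); im=cv2.imread('pics/w10.png')
cv2.imwrite('pics/w10z.png',cv2.resize(im[135:310,320:440],None,fx=5,fy=3.4,interpolation=cv2.INTER_CUBIC))
cv2.imwrite('pics/w10e.png',cv2.resize(im[10:70,230:330],None,fx=6,fy=6,interpolation=cv2.INTER_CUBIC))
hsv=cv2.cvtColor(im,cv2.COLOR_BGR2HSV)
m=((hsv[...,0]<22)&(hsv[...,1]>80)&(hsv[...,2]>50)).astype(np.uint8); m[:, :330]=0; m[:,430:]=0; m[:140]=0; m[296:]=0
def atzc(uv,z):
    oo,d=ray('wrist',uv,c); return oo+d*(z-oo[2])/d[2]
L=[];Rr=[]
for v in range(156,294,4):
    xs=np.nonzero(m[v])[0]
    # restrict to connected
    L.append(atzc((xs.min()-.5,v),14)); Rr.append(atzc((xs.max()+.5,v),14))
L=np.array(L);Rr=np.array(Rr)
def rob(P):
    k=np.polyfit(P[:,1],P[:,0],1)
    for _ in range(5):
        e=np.abs(P[:,0]-np.polyval(k,P[:,1])); g=e<max(0.6,1.5*np.median(e)); k=np.polyfit(P[g,1],P[g,0],1)
    return k,g.sum(),np.std(P[g,0]-np.polyval(k,P[g,1]))
kl=rob(L);kr=rob(Rr); print('left',kl,'right',kr)
T=[]
for u in range(354,418,4):
    vs=np.nonzero(m[:,u])[0]; T.append(atzc((u,vs.min()-.5),14))
T=np.array(T); kt=np.polyfit(T[:,0],T[:,1],1); print('top edge slope',kt,'std',np.std(T[:,1]-np.polyval(kt,T[:,0])))
slope=(kl[0][0]+kr[0][0])/2; th=np.arctan(slope); u=np.array([np.sin(th),np.cos(th)]); print('theta edges',th,'from top edge',-np.arctan(kt[0]))
print('width', abs(np.polyval(kl[0],-200)-np.polyval(kr[0],-200))*np.cos(th))
# midline and intersect with near edge
km=(kl[0]+kr[0])/2
A=np.array([[1,-km[0]],[-kt[0],1]]); b=np.array([km[1],kt[1]]); nm=np.linalg.solve(A,b); print('near mid',nm.round(1),'centre',(nm-100*u).round(1))
E
```

```text
left (array([2.11362579e-01, 5.42168861e+02]), np.int64(31), np.float64(0.3355517173489094)) right (array([2.15086171e-01, 6.35286622e+02]), np.int64(27), np.float64(0.3985687489028011))
top edge slope [ -0.21683508 -26.71168683] std 0.3503022846072018
theta edges 0.21007836905295246 from top edge 0.2135294980308733
width 90.34218219775389
near mid [ 557.3 -147.5] centre [ 536.4 -245.3]
```

View pics/w10z.png

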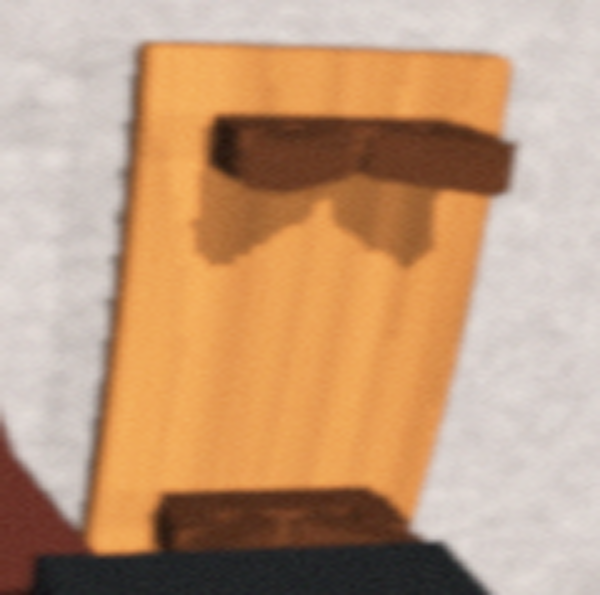

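View pics/w10e.png

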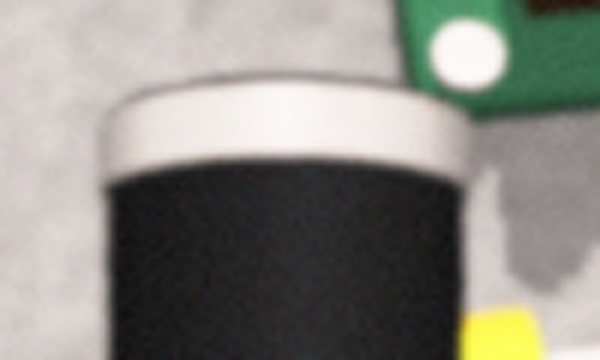

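```bash
python3 - <<'E'
from h import *
c=np.load('w10c.npy',allow_pickle=True).item(); o=ctrl.get_obs()
def atzc(uv,z):
    oo,d=ray('wrist',uv,c); return oo+d*(z-oo[2])/d[2]
a,R=yang(); p0=np.array([429.25,-165.97,199.1]); 
for v in (23.0,24.0):
    X=atzc((277.5,v),p0[2]+19+13); print('end tool xyz',(R.T@(X-p0)).round(2))
# joint axis direction in hand: edges of black part at rows
im=cv2.imread('pics/w10.png'); g=im.max(2)
P=[]
for v in range(50,240,8):
    row=g[v,225:335]; xs=np.nonzero(row<60)[0]+225
    xs=xs[(xs>235)&(xs<325)]
    l=atzc((xs.min()-.5,v),p0[2]+19+3);r=atzc((xs.max()+.5,v),p0[2]+19+3); q=R.T@((l+r)/2-p0); P.append([q[0],q[1],np.linalg.norm(l-r)])
P=np.array(P); k=np.polyfit(P[:,0],P[:,1],1); print('joint axis in tool: y=%.4f x + %.2f'%tuple(k),'w',P[:,2].mean().round(1))
# top camera rest
ct=eyes.get_calibration('top'); C=-np.array(ct['R']).T@np.array(ct['t']); print('topcam',C.round(0))
im=cv2.imread('pics/top0.png'); hsv=cv2.cvtColor(im,cv2.COLOR_BGR2HSV)
m=((hsv[...,0]<22)&(hsv[...,1]>110)&(hsv[...,2]>25)).astype(np.uint8); mm=np.zeros_like(m); mm[222:284,285:380]=m[222:284,285:380]
mm=cv2.morphologyEx(mm,cv2.MORPH_CLOSE,np.ones((5,5),np.uint8)); mm=cv2.morphologyEx(mm,cv2.MORPH_OPEN,np.ones((3,3),np.uint8))
n,lab,stt,cen=cv2.connectedComponentsWithStats(mm); i=1+np.argmax(stt[1:,4]); print('area',stt[i,4],cen[i])
k=cv2.findContours((lab==i).astype(np.uint8),cv2.RETR_EXTERNAL,cv2.CHAIN_APPROX_NONE)[0][0]
W=np.array([atz('top',q[0].astype(float),14)[:2] for q in k],np.float32); rc=cv2.minAreaRect(W); print('rect world',rc)
mo=cv2.moments(W.reshape(-1,1,2)); print('centroid',mo['m10']/mo['m00'],mo['m01']/mo['m00'],'theta',0.5*np.arctan2(2*mo['mu11'],mo['mu20']-mo['mu02']))
E
```

```text
end tool xyz [119.18   0.59 -31.71]
end tool xyz [118.76   0.59 -31.71]
joint axis in tool: y=0.0013 x + 0.31 w 24.0
topcam [ 421. -102. 1304.]
area 2688 [331.7109375  253.08928571]
rect world ((536.5511474609375, -247.49270629882812), (199.3695068359375, 90.15202331542969), 78.0506820678711)
centroid 536.5567792792235 -247.56031065339718 theta 1.364241016680715
```

The joint centre sits about 1 mm off the grasp point and runs parallel to the tool. The rest is at (536.5, -246.5) with yaw 0.209; the top and wrist cameras agree within 2 mm. I'll move above it.

```bash
python3 - <<'E'
from h import *
o=st();print(yang()[0])
go([536.4,-245.1,110],-0.209)
m=cv2.imread('pics/top0.png')
for z in (178,182): print('top wheel ray at z',z,atz('top',(132.69,240.82),z).round(1))
E
```

```text
t 20.15 pos [ 429.29 -166.03  199.2 ] rv [2.4287 1.9911 0.0062] F [-0.93 -0.35 -2.57] M [-0.041  0.059  0.018] w 25.46
q [-0.397  0.213  2.005  0.004  0.922 -0.202]
-0.19738837906746073
shift cm [-5.674 12.024  8.946] turn deg [ 0.19 -0.14  0.67]
top wheel ray at z 178 [547.2 220.3 178. ]
top wheel ray at z 182 [546.7 219.1 182. ]
```

```bash
python3 -m jog '[[[-0.5,1.2,0.5],[0,0,0]],[[-1.5,3,1.5],[0,0,0.2]],[[-2.5,5,3],[0,0,0.4]],[[-3.5,7.2,5],[0.2,-0.1,0.7]],[[-4.5,9.5,7],[0.2,-0.1,0.7]],[[-5.4,11.4,8.5],[0.2,-0.1,0.7]],[[-5.7,12,8.9],[0.2,-0.1,0.7]],[[-5.7,12,8.9],[0.2,-0.1,0.7]]]' 1 >/dev/null
python3 -m jog '[[[0,0,0],[0,0,0]],[[0,0,0],[0,0,0]],[[0,0,0],[0,0,0]]]' 1 >/dev/null
python3 - <<'E'
from h import *
o=st();print(yang()[0]); c=eyes.get_calibration('wrist'); np.save('w11c.npy',c,allow_pickle=True)
snap('wrist','w11'); im=snap('top','t11'); cv2.imwrite('pics/t11z.png',cv2.resize(im[190:310,250:400],None,fx=5,fy=5,interpolation=cv2.INTER_CUBIC))
im=snap('scene','s11'); cv2.imwrite('pics/s11z.png',cv2.resize(im[100:290,150:350],None,fx=3,fy=3,interpolation=cv2.INTER_CUBIC))
go([536.4,-245.1,110],-0.209)
E
```

```text
t 21.067 pos [ 536.2  -244.67  109.94] rv [-2.4395e+00 -1.9766e+00  2.0000e-04] F [ 0.11  0.08 -2.37] M [-0.106  0.093 -0.008] w 25.72
q [-4.49e-01  5.21e-01  1.78e+00  1.00e-03  8.42e-01 -2.40e-01]
-0.20889591417646086
shift cm [-0.008 -0.005 -0.008] turn deg [-0.06 -0.05 -0.01]
```

View pics/w11.png

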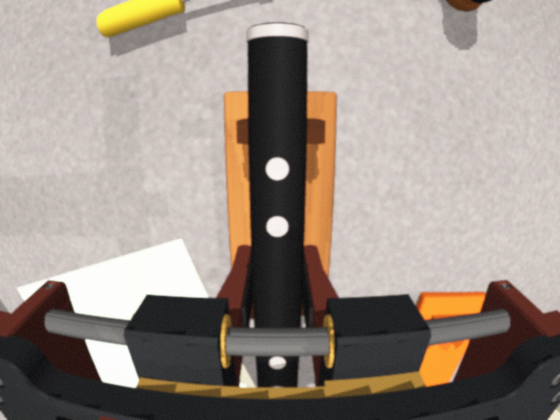

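View pics/s11z.png

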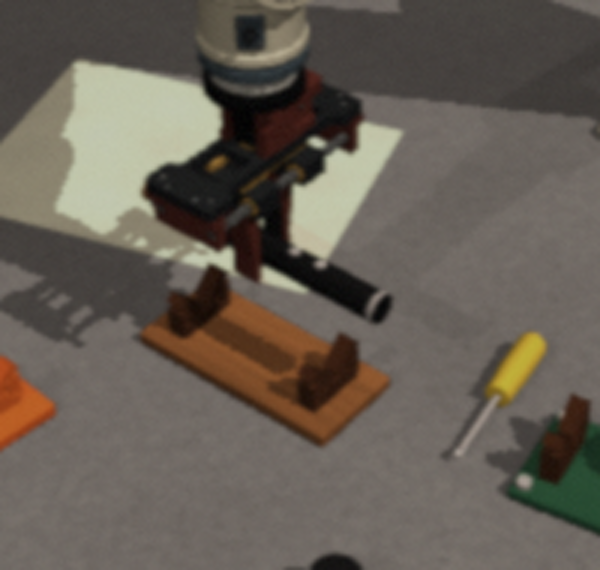

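In the wrist view the joint (column ~278) lies over the rest, whose near edge spans columns 225–336 at row 93. I'll re-measure the rest from this closer view.

```bash
python3 - <<'E'
from h import *
c=np.load('w11c.npy',allow_pickle=True).item(); im=cv2.imread('pics/w11.png')
hsv=cv2.cvtColor(im,cv2.COLOR_BGR2HSV)
m=((hsv[...,0]<22)&(hsv[...,1]>80)&(hsv[...,2]>50)).astype(np.uint8)
def atzc(uv,z):
    oo,d=ray('wrist',uv,c); return oo+d*(z-oo[2])/d[2]
L=[];Rr=[]
for v in range(100,232,4):
    l=np.nonzero(m[v,205:250])[0]+205; r=np.nonzero(m[v,305:350])[0]+305
    if len(l): L.append(atzc((l.min()-.5,v),14))
    if len(r): Rr.append(atzc((r.max()+.5,v),14))
L=np.array(L);Rr=np.array(Rr)
def rob(P):
    k=np.polyfit(P[:,1],P[:,0],1)
    for _ in range(5):
        e=np.abs(P[:,0]-np.polyval(k,P[:,1])); g=e<max(0.6,1.5*np.median(e)); k=np.polyfit(P[g,1],P[g,0],1)
    return k,g.sum(),np.std(P[g,0]-np.polyval(k,P[g,1])).round(2)
kl=rob(L);kr=rob(Rr); print(kl,kr)
T=[]
for u in list(range(230,246,2))+list(range(312,334,2)):
    vs=np.nonzero(m[80:120,u])[0]+80; T.append(atzc((u,vs.min()-.5),14))
T=np.array(T); kt=np.polyfit(T[:,0],T[:,1],1); print('edge rows std',np.std(T[:,1]-np.polyval(kt,T[:,0])).round(2))
th=np.arctan((kl[0][0]+kr[0][0])/2); print('theta',th.round(4),'top edge',-np.arctan(kt[0]).round(4)); th=0.209
u=np.array([np.sin(th),np.cos(th)]); km=(kl[0]+kr[0])/2
A=np.array([[1,-km[0]],[-kt[0],1]]); nm=np.linalg.solve(A,np.array([km[1],kt[1]])); print('width',abs(np.polyval(kl[0],-180)-np.polyval(kr[0],-180))*np.cos(th),'near mid',nm.round(1),'centre',(nm-100*u).round(1))
# joint end again
a,R=yang(); p0=np.array([536.3,-244.9,110.0])
g=im.max(2); col=g[10:60,277].astype(int); print(col.tolist())
E
```

```text
(array([2.12307898e-01, 5.45449935e+02]), np.int64(33), np.float64(0.25)) (array([2.12078984e-01, 6.35675666e+02]), np.int64(33), np.float64(0.25))
edge rows std 0.21
theta 0.2091 top edge 0.2135
width 88.30262667755562 near mid [ 558.9 -149. ] centre [ 538.2 -246.8]
[202, 202, 204, 202, 203, 206, 204, 205, 206, 205, 201, 186, 161, 195, 239, 247, 248, 248, 248, 248, 249, 248, 248, 248, 241, 206, 123, 53, 40, 39, 42, 42, 41, 42, 45, 42, 38, 40, 40, 43, 44, 42, 44, 47, 44, 42, 40, 42, 42, 43]
```

View pics/t11z.png

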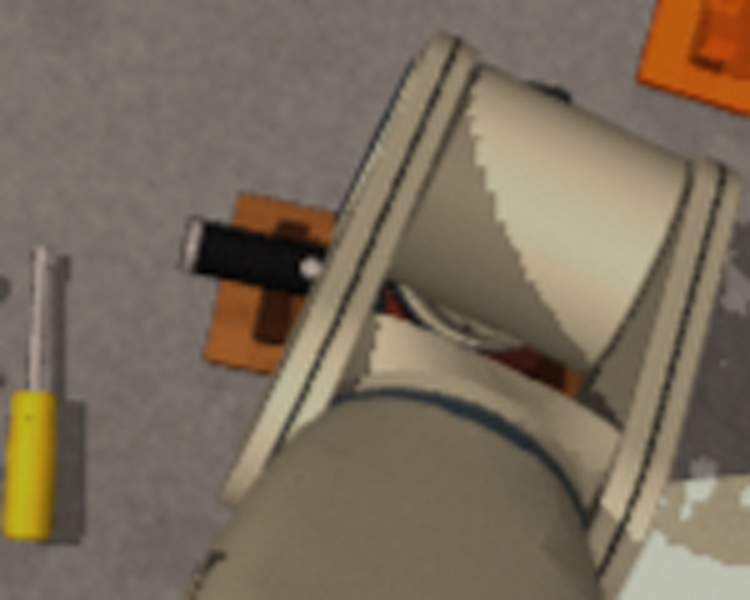

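Three views put the remaining correction at about -0.7 mm along and +1.1 mm across. I'll lower most of the way, stopping short of the V-blocks.

```bash
python3 -m jog '[[[-0.07,0.11,1],[0,0,0]],[[-0.07,0.11,2.2],[0,0,0]],[[-0.07,0.11,3.6],[0,0,0]],[[-0.07,0.11,5],[0,0,0]],[[-0.07,0.11,6],[0,0,0]],[[-0.07,0.11,6.7],[0,0,0]],[[-0.07,0.11,7],[0,0,0]],[[-0.07,0.11,7],[0,0,0]]]' 1 >/dev/null
python3 -m jog '[[[0,0,0],[0,0,0]],[[0,0,0],[0,0,0]],[[0,0,0],[0,0,0]]]' 1 >/dev/null
python3 - <<'E'
from h import *
o=st();print(yang()[0])
go([537.3,-245.6,38],-0.209)
im=snap('scene','s12'); cv2.imwrite('pics/s12z.png',cv2.resize(im[120:290,150:320],None,fx=3.5,fy=3.5,interpolation=cv2.INTER_CUBIC)); snap('wrist','w12')
E
```

```text
t 22.133 pos [ 537.29 -245.84   39.52] rv [-2.4398e+00 -1.9763e+00  2.0000e-04] F [-0.05 -0.53 -1.04] M [-0.066  0.054  0.001] w 24.82
q [-4.500e-01  6.320e-01  1.797e+00  1.000e-03  7.150e-01 -2.410e-01]
-0.20915153498518443
shift cm [ 0.023 -0.004  0.152] turn deg [-0.08 -0.06 -0.01]
```

View pics/s12z.png

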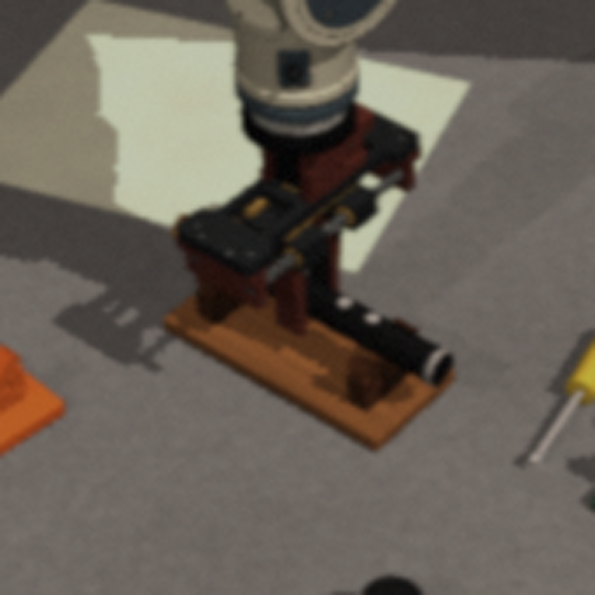

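View pics/w12.png

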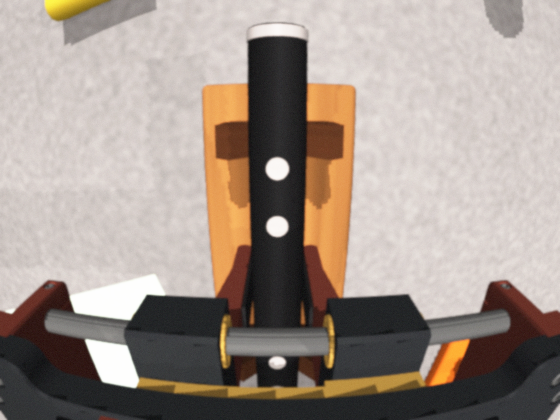

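Joint column ~278 against V-block span 216–343 (centre 279.5), so it is laterally centred to under 1 mm. One last check of the lengthwise centring from this view.

```bash
python3 - <<'E'
from h import *
o=ctrl.get_obs(); c=eyes.get_calibration('wrist'); im=cv2.imread('pics/w12.png'); a,R=yang(); p0=np.array(o['ee_pos'])
def tl(uv,z):
    oo,d=ray('wrist',uv,c); X=oo+d*(z-oo[2])/d[2]; return R.T@(X-p0)
hsv=cv2.cvtColor(im,cv2.COLOR_BGR2HSV); m=((hsv[...,0]<22)&(hsv[...,1]>80)&(hsv[...,2]>50)).astype(np.uint8)
T=np.array([tl((u,(np.nonzero(m[70:115,u])[0]+70).min()-.5),14) for u in list(range(210,244,3))+list(range(312,350,3))]); print('rest near edge tool x',T[:,0].mean().round(2),'std',T[:,0].std().round(2),'slope',np.polyfit(T[:,1],T[:,0],1)[0].round(4))
# block centre: front horns
for v in (130,):
    pass
L=np.array([tl((np.nonzero(m[v,190:245])[0].min()+190-.5,v),14) for v in range(95,230,5)]);Rr=np.array([tl((np.nonzero(m[v,305:365])[0].max()+305+.5,v),14) for v in range(95,230,5)])
print('lateral mid tool y',((L[:,1]+Rr[:,1])/2).mean().round(2),'width',(Rr[:,1]-L[:,1]).mean().round(1))
E=tl((277.5,23.5),p0[2]+32); print('joint end tool',E.round(2),' end-edge =',(E[0]-T[:,0].mean()).round(2),'(20 wanted)')
E
```

```text
rest near edge tool x 98.96 std 0.18 slope 0.0009
lateral mid tool y 1.23 width 87.8
joint end tool [118.93   0.57 -31.88]  end-edge = 19.97 (20 wanted)
```

Lengthwise it is spot on (20.0 mm overhang where 20 is wanted). I'll lower gently by feel.

```bash
cat > g2.py <<'E'
import sys
from h import *
o=ctrl.get_obs(); f=o['ft_force']
print('t',round(o['t'],2),'pos',np.round(o['ee_pos'],2),'F',np.round(f,2),'M',np.round(o['moment'],2)); sys.exit(1 if f[2]>1.5 else 0)
E
python3 -m jog '[[[0,0.06,0.15],[0,0,0]],[[0,0.06,0.3],[0,0,0]],[[0,0.06,0.45],[0,0,0]],[[0,0.06,0.45],[0,0,0]]]' 1 >/dev/null; python3 g2.py && \
python3 -m jog '[[[0,0,0.04],[0,0,0]],[[0,0,0.08],[0,0,0]],[[0,0,0.08],[0,0,0]]]' 1 >/dev/null && python3 g2.py && \
python3 -m jog '[[[0,0,0.04],[0,0,0]],[[0,0,0.06],[0,0,0]],[[0,0,0.06],[0,0,0]]]' 1 >/dev/null && python3 g2.py
```

```text
t 22.57 pos [ 537.62 -245.82   34.66] F [-0.64  0.03 -1.21] M [-0.07  0.09 -0.01]
t 22.82 pos [ 537.66 -245.84   33.82] F [-0.03  0.5  -0.98] M [-0.07  0.06 -0.01]
t 23.07 pos [ 537.98 -245.98   33.42] F [ 0.37 -0.9  -0.39] M [-0.09 -0.02  0.03]
```

```bash
python3 -m jog '[[[0,0,0.03],[0,0,0]],[[0,0,0.05],[0,0,0]],[[0,0,0.05],[0,0,0]]]' 1 >/dev/null && python3 g2.py && \
python3 -m jog '[[[0,0,0.03],[0,0,0]],[[0,0,0.04],[0,0,0]],[[0,0,0.04],[0,0,0]]]' 1 >/dev/null && python3 g2.py; python3 -m jog '[[[0,0,0],[0,0,0]]]' 1 >/dev/null; python3 g2.py
```

```text
t 23.32 pos [ 538.23 -246.1    33.11] F [0.79 0.29 0.37] M [-0.08  0.01  0.03]
t 23.57 pos [ 538.34 -246.11   32.95] F [-0.61  0.32  4.15] M [-0.01  0.17  0.09]
t 23.65 pos [ 538.31 -246.12   33.  ] F [0.81 0.35 0.68] M [-0.07  0.06  0.06]
```

It is seated: TCP z is 33.0, exactly the seated height, and the V's have self-centred it by ~0.7 mm. Now I'll release.

```bash
python3 -m jog '[[[0,0,0],[0,0,0]],[[0,0,0],[0,0,0]],[[0,0,0],[0,0,0]],[[0,0,0],[0,0,0]],[[0,0,0],[0,0,0]],[[0,0,0],[0,0,0]]]' -1
python3 - <<'E'
from h import *
o=st(); snap('wrist','w13')
E
```

```text
t: 24.15
ee_pos: [538.3, -246.1, 32.9]
orientation: [-2.44, -1.977, -0.0]
ft_force: [0.2, 0.4, 0.2]
width: 61.8
t 24.15 pos [ 538.28 -246.1    32.92] rv [-2.4404e+00 -1.9770e+00 -5.0000e-04] F [0.2  0.39 0.19] M [-0.032  0.113 -0.022] w 61.84
q [-4.490e-01  6.440e-01  1.796e+00  1.000e-03  7.030e-01 -2.410e-01]
```

View pics/w13.png

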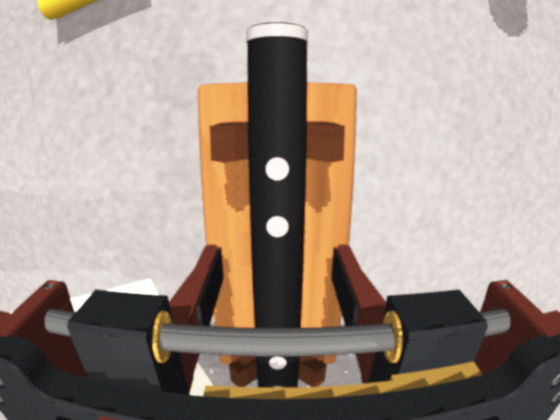

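The joint lies in both V-blocks, near at row ~140 and far at ~370. I'll rise straight up, then move aside so the fixed cameras can check everything.

```bash
python3 -m jog '[[[0,0,-0.6],[0,0,0]],[[0,0,-2],[0,0,0]],[[0,0,-4],[0,0,0]],[[0,0,-7],[0,0,0]],[[0,0,-10],[0,0,0]],[[0,0,-13],[0,0,0]],[[0,0,-16],[0,0,0]],[[0,0,-18],[0,0,0]]]' -1
python3 -m jog '[[[0,-4,0],[0,0,0]],[[0,-8,-1],[0,0,0]],[[2,-12,-2],[0,0,0]],[[4,-15,-2],[0,0,0]],[[6,-16,-2],[0,0,0]],[[8,-17,-2],[0,0,0]],[[8,-17,-2],[0,0,0]],[[8,-17,-2],[0,0,0]]]' -1
python3 - <<'E'
from h import *
o=st()
for n in ['scene','top','wrist']: snap(n,n+'14')
im=cv2.imread('pics/scene14.png'); cv2.imwrite('pics/scene14z.png',cv2.resize(im[170:350,190:490],None,fx=2.6,fy=2.6,interpolation=cv2.INTER_CUBIC))
im=cv2.imread('pics/top14.png'); cv2.imwrite('pics/top14z.png',cv2.resize(im[140:310,90:390],None,fx=2.6,fy=2.6,interpolation=cv2.INTER_CUBIC))
E
```

```text
t: 24.87
ee_pos: [539.3, -246.7, 217.5]
orientation: [2.439, 1.976, 0.003]
ft_force: [1.5, -0.2, 0.6]
width: 87.6
t: 25.53
ee_pos: [389.6, -132.8, 238.1]
orientation: [2.435, 1.977, 0.005]
ft_force: [-0.4, 0.1, 0.4]
width: 87.7
t 25.533 pos [ 389.63 -132.78  238.1 ] rv [2.4351 1.9767 0.0051] F [-0.45  0.05  0.44] M [-0.084  0.062  0.003] w 87.75
q [-0.357  0.075  2.063  0.     0.997 -0.151]
```

View pics/scene14z.png

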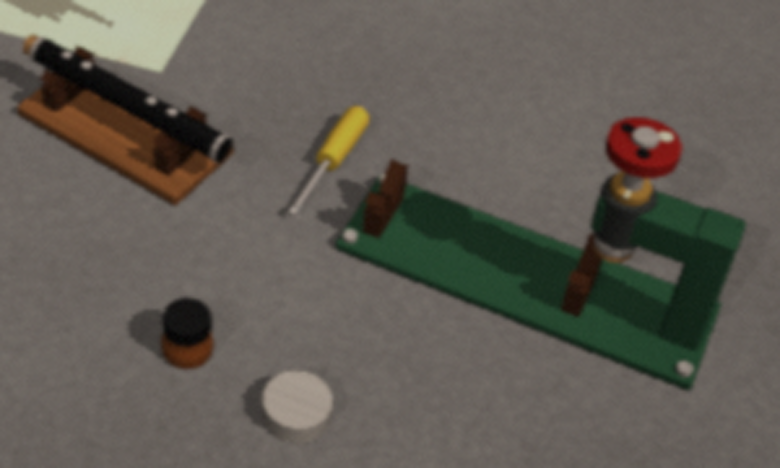

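View pics/top14z.png

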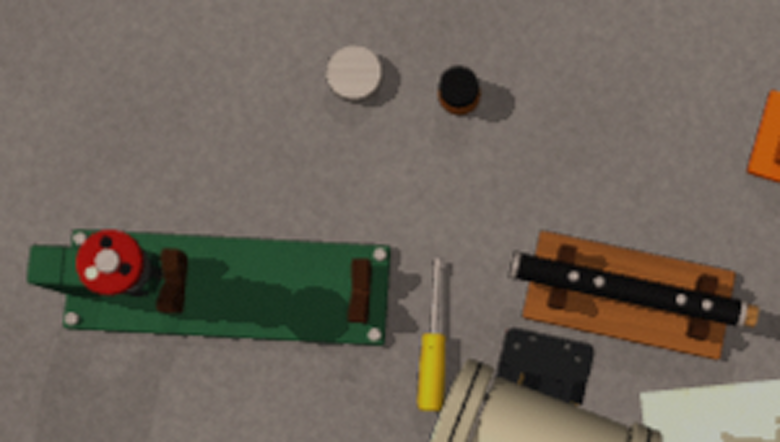

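View pics/wrist14.png

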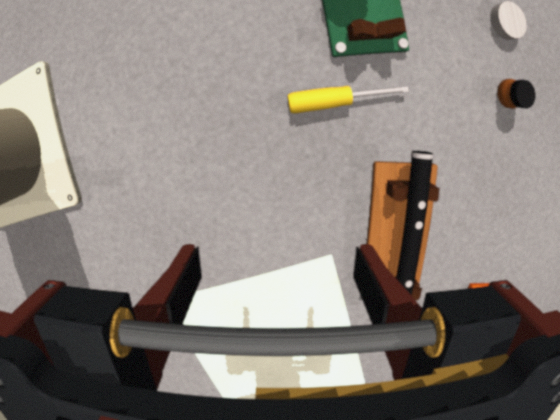

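The joint is level in both V-blocks of the wooden rest, the press is open, and the bystanders look unmoved. I'll put numbers on it: the joint's centring and any bystander shift between the first and latest pictures.

```bash
python3 - <<'E'
from h import *
import pickle
M=pickle.load(open('m.pkl','rb'))
st()
def ends(m):
    ys,xs=np.nonzero(m); p=np.stack([xs,ys],1).astype(float);c=p.mean(0);u,s,v=np.linalg.svd(p-c,full_matrices=False);a=v[0];t=(p-c)@a
    return c+a*(t.min()-.5),c+a*(t.max()+.5)
for n in ['scene','top']:
    eyes.get_image(n)
    r=spotter.cut_out(n,'joint_center'); m=r[0]['pixels']; e0,e1=ends(m)
    X0,X1=atz(n,e0,58),atz(n,e1,58); print(n,'joint conf',round(r[0]['confidence'],2),'ends',X0.round(1),X1.round(1),'mid',((X0+X1)/2).round(1),'len',np.linalg.norm(X0-X1).round(1),'th',np.arctan2(abs(X1[0]-X0[0]),abs(X1[1]-X0[1])).round(3))
    for q in ['jar_center','tin_center','screwdriver_grip']:
        r=spotter.cut_out(n,q)
        cs=[(round(d['confidence'],2),np.array([np.nonzero(d['pixels'])[1].mean(),np.nonzero(d['pixels'])[0].mean()]).round(1).tolist()) for d in r[:2]]
        old=[np.array([np.nonzero(k)[1].mean(),np.nonzero(k)[0].mean()]).round(1).tolist() for _,k in M[n,q][:2]]
        print('  ',q,'now',cs,'before',old)
a=cv2.imread('pics/top0.png').astype(int);b=cv2.imread('pics/top14.png').astype(int)
for nm,(x0,y0,x1,y1) in dict(tin=(210,150,242,185),jar=(252,160,285,190),driver=(248,236,266,285)).items():
    print(nm,'mean abs diff',np.abs(a[y0:y1,x0:x1]-b[y0:y1,x0:x1]).mean().round(2), 'shift',np.round(cv2.phaseCorrelate(a[y0:y1,x0:x1].mean(2).astype(np.float32),b[y0:y1,x0:x1].mean(2).astype(np.float32))[0],2))
im=cv2.imread('pics/scene14.png'); ob=wheelobs('scene',im,(436,222),eyes.get_calibration('scene')); it=cv2.imread('pics/top14.png'); ot=wheelobs('top',it,(132,240),eyes.get_calibration('top'))
print('wheel now',fitwheel([ob,ot],[546,219,190])[0].round(1))
E
```

```text
t 25.683 pos [ 390.25 -133.92  237.42] rv [2.4377 1.9747 0.0042] F [ 0.02  0.16 -0.21] M [-0.088  0.136 -0.029] w 87.65
q [-0.359  0.079  2.062  0.     0.996 -0.15 ]
scene joint conf 0.94 ends [ 514.8 -369.3   58. ] [ 568.2 -118.5   58. ] mid [ 541.5 -243.9   58. ] len 256.4 th 0.21
   jar_center now [(0.87, [261.4, 298.0])] before [[261.7, 297.8]]
   tin_center now [(0.75, [303.9, 326.3])] before [[304.1, 326.2]]
   screwdriver_grip now [(0.74, [319.8, 225.2])] before [[320.1, 224.9]]
top joint conf 0.63 ends [ 562.4 -128.2   58. ] [ 512.  -365.1   58. ] mid [ 537.2 -246.7   58. ] len 242.2 th 0.21
   jar_center now [(0.74, [225.5, 168.0]), (0.7, [265.7, 174.4])] before []
   tin_center now [(0.84, [225.6, 167.8])] before [[225.4, 167.4]]
   screwdriver_grip now [(0.64, [255.4, 283.5])] before [[168.7, 249.5], [255.6, 278.8]]
tin mean abs diff 1.51 shift [-0.01  0.04]
jar mean abs diff 1.37 shift [ 0.02 -0.04]
driver mean abs diff 5.76 shift [ 0.01 -0.3 ]
wheel now [546.3 219.3 196.8]
```

All checks agree: the joint mid-point is within ~1 mm of the rest centre as the top camera sees both, jar and tin shifts are under 0.1 px, and the wheel is raised by about 12–13 mm. Handing in.

```bash
python3 - <<'E'
from h import *
st(); print(ctrl.close_job())
E
```

```text
t 26.183 pos [ 389.46 -133.22  236.74] rv [2.439  1.9757 0.0032] F [-0.51 -0.08 -0.03] M [-0.09   0.085  0.046] w 87.82
q [-0.359  0.079  2.063  0.     0.996 -0.15 ]
the job is handed in; nothing more can be done
None
```

The press is unscrewed to its stop and left open. The joint lies in both V-blocks of the wooden rest. I handed the job in at 26.2 s of the 72 s allowed; no verdict was reported.

**Press:** I turned the wheel in one grasp, rising at about 5.15 mm/rad. Vertical force on the wheel stayed within about ±3 N at each reading, so the nut moved less than 0.4 mm. The stop showed up as the held torque stepping from about 0.16 to 0.28 N m while the rise stalled. One 1.5° check turn took it to about 0.33 N m, roughly 0.22 rad of nut twist. One single reading peaked at 0.35 N m, about 0.23 rad. I then turned back until the torque was near zero and released.

**Joint:** I gripped it at its middle, lifted it 4 mm, drew it 55 mm out along -y, then carried it to the rest. I lowered it by feel to the nominal seated height. One reading as it settled into the V-blocks showed about 4 N.

**Last checks:**
- **Centring:** just before release the overhang measured 20.0 mm where 20 was wanted, and the top camera then put the joint's centre within about 1 mm of the rest's. The scene camera read about 3 to 4 mm off along it, but it also measured the joint at 256 mm instead of 240, so I trusted the other two.
- **Wheel rise:** the cameras give about 13 mm and the hand about 11.9 mm. They disagree by about 1 mm; I went by the torque.
- **Bystanders:** the jar and tin have not moved measurably. The screwdriver matches in the scene view. In the top view its apparent shift was about 0.3 px, with the arm partly in the way.
- **Robot:** it was touching nothing at hand-in.

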